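# Hang the hair clipper in the hygiene cabinet

### The job

Put the clean hair clipper away: hang it by its wire loop on the hook deep inside the low clear cabinet, tilting it to get in under the roof. Do it gently, feeling for the hook instead of forcing the clipper or the robot against hook, roof or panels, and leave it hanging still and free on the hook. Leave the bowl, the bottle and the tin where they are.

Things in the scene. Friction and masses are not known exactly. Their poses are not given: they have to be found in the camera images.
- clipper: Hair clipper lying flat on the counter, about 220 g, heavier at the blade. Black block 125 long, 42 wide, 34 thick (x = -55 to 70), steel blade head at one end (to x = -75), stiff wire loop at the other. Origin: under the 140 mm body's middle; x points from blade to loop, z up through the thickness. Hold it by the 42 mm width near the blade, x about -40, so the gripper stays clear of the roof.
- loop_crown (a point): Crown (far end) of the clipper's rigid hanging loop, wire centre, at x = 108, z = 17 in the clipper's frame (same axes). The loop is a U of 4 mm wire lying in the clipper's flat plane: legs at y = +-19 from the block's end (x = 70) to x = 89, then a half circle of radius 19. Opening 34 wide, 36 long.
- cabinet: Low fixed cabinet, clear roof, sides and back, white floor, open at its front (-x). 320 deep (x), 320 wide (y), 300 high; floor 8 thick, sides and back 5, front posts 10 x 10. Origin: on its underside, on the midline, 120 behind the front; x from front to back, z up. Delicate: keep all contact of clipper or robot with panels and hook under 15 N (feel at 10 to 20 mm/s, stop at 2 to 3 N).
- roof_edge (a point): Middle of the lower front edge of the level, 6 mm thick roof (x = -120, z = 294 in the cabinet's frame, same axes). Behind it, on the midline under the roof: a rail 20 wide (x = -50 to 110, underside z = 286), on it the hook's carrier (30 wide, underside z = 274, 6 before to 34 behind the strap's face) and, 10 behind the strap's face, a hanging damped flap that stills a hung clipper in a few seconds.
- hook_zone (a point): MIDDLE of the range where the hook may be, on the cabinet (x = 15, z = 200; same axes): NOT the hook, whose depth is unmeasured, to be felt or seen. From the carrier a rigid strap 16 wide hangs to z = 192, front face between x = -15 and 45. From it a 6 mm rubber-sleeved wire runs 15 to the front at z = 195, then up to a tip at z = 219; gap to strap 12. A hung loop's crown is at y = 0, z = 200.
- bowl: Bystander: yellow tint bowl, 120 across, 55 high, on the counter. Origin under its centre.
- bottle: Bystander: white bottle, 56 across, 150 high, on the counter. Origin under its centre.
- tin: Bystander: small steel tin, 50 x 50 x 30 high, on the cabinet's floor in the back left corner. Origin under its centre.
Things that resemble listed ones, but are neither listed nor needed, are in the scene too. Several things look just like the clipper: the one meant starts farthest from the robot's base.

How it is judged (in metres and radians):
On the way:
1. the clipper's loop is inside the cabinet under the roof, at the height of the hook tip or above (x of loop_crown in the frame of cabinet above -0.1 m and z of loop_crown in the frame of cabinet between 0.215 and 0.29 m and horizontal distance between loop_crown and cabinet below 0.16 m), for 0.1 s.
At the end, for the whole second after the job is handed in: The clipper hangs by its loop in the hook: loop crown 194 to 208 mm above the cabinet's underside, on the cabinet's midline within 20 mm and in the hook's range of depth, its body below the loop within 0.3 rad of plumb, moving slower than 0.06 m/s (z of loop_crown in the frame of cabinet between 0.194 and 0.208 m and x of loop_crown in the frame of cabinet between -0.032 and 0.047 m and y of loop_crown in the frame of cabinet between -0.02 and 0.02 m and z of clipper in the frame of cabinet below 0.115 m and angle between clipper's own x axis and vertical below 0.3 rad and linear speed of clipper below 0.06 m/s); the robot touches nothing.
It fails at once if the clipper pressed or struck the cabinet or its hook with more than 15 N (contact force between clipper and cabinet above 15 N).
It fails at once if the robot pressed or struck the cabinet or its hook with more than 15 N (contact force between any of the fingers, the arm and cabinet above 15 N).
It fails at once if the bowl, bottle or tin was displaced by more than 20 mm (distance of any of bowl, bottle, tin from where it was at the start of the episode above 0.02 m).
It also fails if it takes over 72 s, if anything falls off the work surface, if the arm or the gripper's body presses on something with over 40 N, if the wrist force passes 120 N, or if a joint passes its speed limit or range.

### The arm

A 7-joint arm with a two-finger parallel gripper is mounted at the origin on the work surface. World frame = base frame: x ahead of the robot, y to its left, z up, the work surface at z = 0. Lengths are in m, angles in degrees, forces in N, time in s.
With the tool pointing down it reaches from about 0.425 to 0.875 m from the base axis. Payload 4.7 kg.
Tool frame: the origin (TCP) lies between the finger pads; the fingertips stand env.finger_overhang ahead of it and the grasp point (between the pads) lies 5 mm behind it (env.finger_overhang is the distance from the TCP to the fingertips, in m); z points along the fingers, y is the line along which they close (so a half turn about z gives the same grasp; the last joint's range is limited). The gripper opens to 87 mm and grips with 3 to 60 N. Pads are 19 mm wide; open, the fingers measure 117 mm over their backs; the gripper's body (75 mm by 190 mm) begins 51 mm behind the grasp point.
Start: joints at [-65.254, 18.392, -4.016, 83.108, 1.295, 78.541, -3.26], TCP at [0.264, 0.594, 0.237] pointing down, gripper open.
Joint ranges: [-163.93, 163.93], [-17.29, 119.83], [-79.2, 71.16], [3.27, 140.29], [-89.18, 269.18], [5.43, 117.66], [-154.24, 154.24]. Speed limits (degrees/s): [147.25, 147.25, 180, 180, 180, 180, 180].

### API

Orientations are given as [roll, pitch, yaw] about the fixed x, y, z axes, in that order (R = Rz(yaw) Ry(pitch) Rx(roll)).
In Python, from cell import telemetry, eyes, env, models gives the robot as it stands. The module is installed in compiled form; this text tells all that it offers.
- The arm moves only by the tool drive_tool, never from a script. Its arguments are lists of equal length, an entry for each row: "angular": the turn, a rotation vector about the tool's x, y, z in rad, a list of three; "delta_pos": the shift along the tool's x, y, z in cm, a list of three; "gripper": the finger opening in cm, from 0 to 8.7. A call has 1 to 20 rows; each row shifts and turns the commanded pose from where the row before left it, along the tool's axes as they then stand; what a row does not reach is not made up. A row lasts 1/10 s, in which the tool goes at most 50 mm and 8.59 degrees, less where a joint would pass 70% of its speed; a pose out of reach is approached as far as the arm can. A call with a gripper value outside its range is refused whole. The fingers move at their own pace and stop on an object; "squeeze" is the grip in N (left out, the last holds). Time passes only in rows, so rows that do not move let the fingers close. It gives the time, the measured TCP pose, the force, the opening and the grip force at its end, in the units of the state.
- telemetry.get_obs(): the state, without advancing time (a new reading comes with each control period).
- eyes.read_camera(name): name is "scene" or "top" or "wrist"; returns a dict with "pixels" (480x640x3 uint8, red, green, blue), "mtx" (3x3 intrinsics, pixels), "origin" and "orientation" of the camera in the world. Camera axes: x right, y down, z forward; pixel columns grow to the right and rows downward; lengths in m; the calibration is good to about 2 mm. A picture is of the moment at which its call begins. There is no depth.
- env.sign_off(): hands the job in; it is judged then, once.
Trained networks look in a picture, given as the dict that the camera call returned (one of the last four; its "shot" number tells which), for a name from the list of things; names that differ only in an ending like _2 or _b are one class to them, and where a whole thing is asked for, a point or a joint stands for the part that bears it (a point fixed in the world has none). Each returns a list of dicts, best first, with "p" (0 to 1); they miss things now and then, are a little off and sometimes report something else, mostly with a low value. They report only what shows in the picture. A call takes as long as a camera call. They do not tell look-alikes from the thing itself.
- models.search_frame(picture, target): "centre" ([column, row] in pixels, amid what is visible of it).
- models.cut_out(picture, target): "pixels" (480x640 bool, what is visible of it) and "centre" ([column, row] in pixels, amid what is visible of it).
The state is a dict: "time_s": time; "qpos": joint angles; "joint_velocities": joint speeds; "effort": joint torques, N m; "tool_pos": TCP position; "tool_rot": TCP orientation; "force": force on the tool from outside, world axes, zero at the start; "wrist_torque": the same for the moment, N m; "grip_width": finger opening in m; "grasp_force": force on a finger pad.
Only numpy, scipy, OpenCV 4.12 (cv2) and the standard library are available. Lean on these libraries where they do the work, as an engineer would, in place of code of your own. Each camera call takes 0.05 s, during which the arm holds its last target. There are 200 camera calls.

## Working session

There is one attempt and no reset: what is moved stays moved. The work goes in short steps, Python scripts to look and compute and a tool call to move; the robot and the scene stay as the last step left them, time stands still between calls to the robot, and variables do not carry over. Pictures are saved under pics/ and viewed, at most 10 in all, crops included, and the job is handed in when it is done.

Besides the shell and the picture viewer there is one more tool, called after "Request:" as name(argument=value, ...) on one line, values as JSON. drive_tool: Moves the arm, as the interface text tells. Its arguments: {"type":"object","properties":{"angular":{"type":"array","items":{"type":"array","items":{"type":"number"}}},"delta_pos":{"type":"array","items":{"type":"array","items":{"type":"number"}}},"gripper":{"type":"array","items":{"type":"number"}},"squeeze":{"type":"number"}},"required":["angular","delta_pos","gripper"]}

```bash
mkdir -p pics; cat > h.py <<'E'
import numpy as np, cv2
from scipy.spatial.transform import Rotation as R
from cell import telemetry, eyes, env, models
def Rc(p):
    o=np.array(p["orientation"],float)
    return o if o.shape==(3,3) else R.from_euler('xyz',o,degrees=True).as_matrix() if o.size==3 else R.from_quat(o).as_matrix()
def ray(p,uv):
    d=np.linalg.inv(p["mtx"])@np.array([uv[0],uv[1],1.]); d=Rc(p)@d
    return np.array(p["origin"]),d/np.linalg.norm(d)
def onz(p,uv,z):
    o,d=ray(p,uv); return o+d*(z-o[2])/d[2]
def proj(p,X):
    c=Rc(p).T@(np.array(X)-np.array(p["origin"])); q=np.array(p["mtx"])@c; return q[:2]/q[2]
def tri(l):
    A=0;b=0
    for o,d in l:
        M=np.eye(3)-np.outer(d,d);A=A+M;b=b+M@o
    return np.linalg.solve(A,b)
def save(p,n): cv2.imwrite('pics/'+n,p["pixels"][:,:,::-1])
E
python3 - <<'E'
from h import *
np.set_printoptions(precision=4,suppress=True)
print(telemetry.get_obs(),env.finger_overhang)
for n in ["scene","top"]:
    p=eyes.read_camera(n); save(p,n+'0.png'); print(n,p["origin"],p["orientation"],p["mtx"])
    for t in ["clipper","loop_crown","cabinet","roof_edge","hook_zone","bowl","bottle","tin"]:
        print(t,[(np.round(r["centre"]),round(r["p"],2)) for r in models.search_frame(p,t)])
E
```

```text
{'time_s': 0.0, 'qpos': array([-65.2556,  18.4378,  -4.0141,  83.1742,   1.2973,  78.5428,
        -3.2589]), 'joint_velocities': array([-0.0888,  0.0039,  0.0248, -0.059 , -0.0494,  0.026 , -0.0115]), 'effort': array([ -0.0009, -49.1293,  -0.4042, -31.2533,  -0.0639,   0.0438,
         0.0002]), 'tool_pos': array([0.2636, 0.5936, 0.2355]), 'tool_rot': array([-179.8905,    0.0086,  156.0655]), 'force': array([ 0.1707, -0.0679, -0.3352]), 'wrist_torque': array([-0.047 , -0.0266, -0.0463]), 'grasp_force': 0.0, 'grip_width': 0.08685484536560982} 0.014
scene [-0.2486  0.2234  1.1717] [-139.2887   -0.4486 -115.4001] [[551.6109   0.     318.0681]
 [  0.     551.6109 231.6286]
 [  0.       0.       1.    ]]
clipper [(array([377., 270.]), 0.79), (array([427., 325.]), 0.73), (array([332., 301.]), 0.63), (array([232., 390.]), 0.61)]
loop_crown [(array([425., 328.]), 0.94), (array([376., 269.]), 0.81), (array([234., 390.]), 0.77), (array([183., 190.]), 0.61), (array([332., 303.]), 0.52)]
cabinet [(array([185., 193.]), 0.73)]
roof_edge [(array([185., 194.]), 0.68)]
hook_zone [(array([186., 194.]), 0.65)]
bowl [(array([423., 211.]), 0.61)]
bottle [(array([312., 210.]), 0.92), (array([182., 190.]), 0.5)]
tin [(array([150., 255.]), 0.44)]
top [ 0.4173 -0.1181  1.704 ] [-176.1785    0.2201  -91.4757] [[540.2638   0.     325.4318]
 [  0.     540.2638 235.8167]
 [  0.       0.       1.    ]]
clipper [(array([331., 281.]), 0.88), (array([392., 322.]), 0.87), (array([236., 307.]), 0.85), (array([382., 259.]), 0.66)]
loop_crown [(array([328., 284.]), 0.95), (array([391., 326.]), 0.9), (array([239., 306.]), 0.57)]
cabinet [(array([241., 172.]), 0.78)]
roof_edge [(array([242., 174.]), 0.82)]
hook_zone [(array([243., 175.]), 0.92)]
bowl [(array([450., 215.]), 0.77)]
bottle [(array([355., 181.]), 0.52), (array([240., 177.]), 0.2)]
tin [(array([383., 258.]), 0.29)]
```

```bash
python3 - <<'E'
import cv2
a=cv2.imread('pics/top0.png')[80:400,150:550]; cv2.imwrite('pics/top0c.png',cv2.resize(a,None,fx=2,fy=1.875) if 0 else cv2.resize(a[:300],None,fx=2,fy=2,interpolation=cv2.INTER_CUBIC))
b=cv2.imread('pics/scene0.png')[80:350,60:460]; cv2.imwrite('pics/sc0c.png',cv2.resize(b,None,fx=2,fy=2,interpolation=cv2.INTER_CUBIC))
E
```

```text
(no output)
```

View pics/top0c.png

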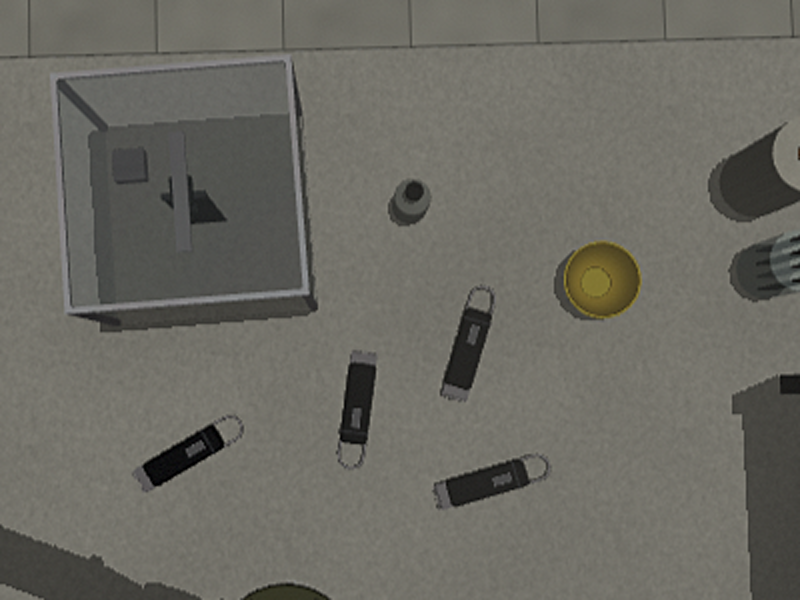

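View pics/sc0c.png

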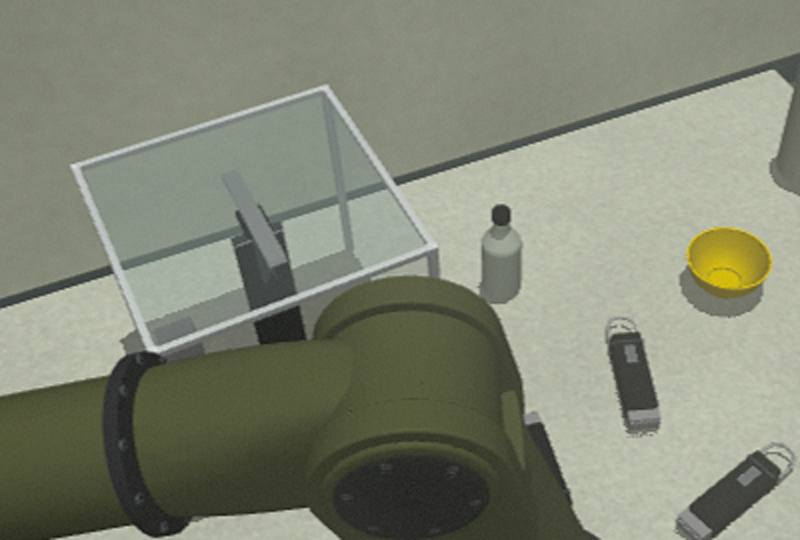

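The top view shows four clippers (crop pixels): centres (467,345), (358,405), (190,455) and (495,482). The cabinet's roof corners are at about (52,75), (292,57), (312,293) and (68,312). A rail runs down the midline, with a dark carrier near (178,190). The scene view shows the carrier and strap through the roof.

```bash
python3 - <<'E'
from h import *
np.set_printoptions(precision=4,suppress=True)
p=eyes.read_camera("top"); s=eyes.read_camera("scene")
for r in models.cut_out(p,"clipper"):
    m=r["pixels"]; v,u=np.nonzero(m); W=np.array([onz(p,x,0.025) for x in zip(u,v)])[:,:2]
    c,wh,a=cv2.minAreaRect(W.astype(np.float32)*1000); print(round(r["p"],2),np.round(r["centre"]),W.mean(0),np.linalg.norm(W.mean(0)),np.round(c),np.round(wh),round(a,1))
f=lambda x,y:(150+x/2-.25,80+y/2-.25)
C=[(68,311),(312,294),(292,58),(53,75)]
W=np.array([onz(p,f(*c),0.3) for c in C]); print(W,[np.linalg.norm(W[i]-W[(i+1)%4]) for i in range(4)])
g=lambda x,y:(60+x/2-.25,80+y/2-.25)
C2=[(152,351),(437,245),(327,87),(73,165)]
W2=np.array([onz(s,g(*c),0.3) for c in C2]); print(W2,[np.linalg.norm(W2[i]-W2[(i+1)%4]) for i in range(4)])
for t in ["bowl","bottle"]: print(t,onz(p,models.search_frame(p,t)[0]["centre"],0.03))
a=p["pixels"][100:240,170:310,::-1]; b=s["pixels"][110:260,90:290,::-1]
x=cv2.resize(a,(560,560),interpolation=cv2.INTER_CUBIC); cv2.imwrite('pics/z1.png',cv2.convertScaleAbs(x,alpha=1.8,beta=-20))
x=cv2.resize(b,(800,600),interpolation=cv2.INTER_CUBIC); cv2.imwrite('pics/z2.png',x)
E
```

```text
0.95 [240. 309.] [0.3116 0.1577] 0.34925014365441237 [312. 157.] [ 44. 150.] 28.2
0.72 [383. 257.] [ 0.4609 -0.2912] 0.5451999295749811 [ 461. -291.] [ 44. 144.] 71.6
0.69 [330. 279.] [ 0.3937 -0.1213] 0.4119374825734826 [ 391. -120.] [ 46. 157.] 82.1
0.59 [392. 320.] [ 0.261  -0.3096] 0.40494183348586615 [ 260. -308.] [ 44. 144.] 16.8
[[ 0.5223  0.2542  0.3   ]
 [ 0.5363 -0.0644  0.3   ]
 [ 0.8502 -0.0452  0.3   ]
 [ 0.8358  0.2714  0.3   ]] [np.float64(0.31884876119606326), np.float64(0.3145345938530338), np.float64(0.3169915275086623), np.float64(0.3139830770166665)]
[[ 0.5241  0.2534  0.3   ]
 [ 0.5392 -0.062   0.3   ]
 [ 0.8498 -0.0429  0.3   ]
 [ 0.8367  0.2719  0.3   ]] [np.float64(0.3157993401522797), np.float64(0.31113964292150753), np.float64(0.3151059440950698), np.float64(0.31312177154394233)]
bowl [ 0.5751 -0.5019  0.03  ]
bottle [ 0.7016 -0.2142  0.03  ]
```

View pics/z1.png

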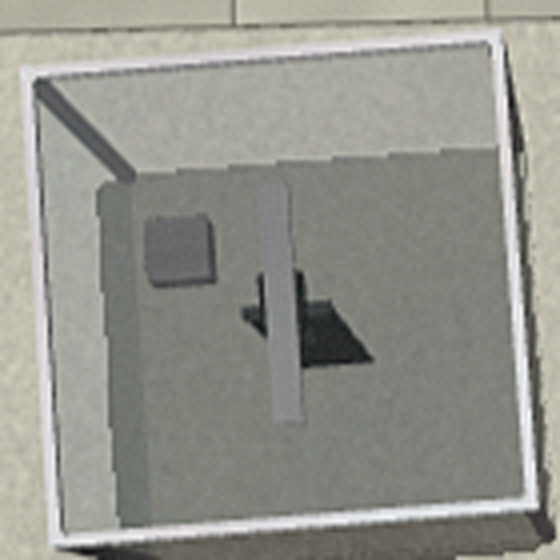

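View pics/z2.png

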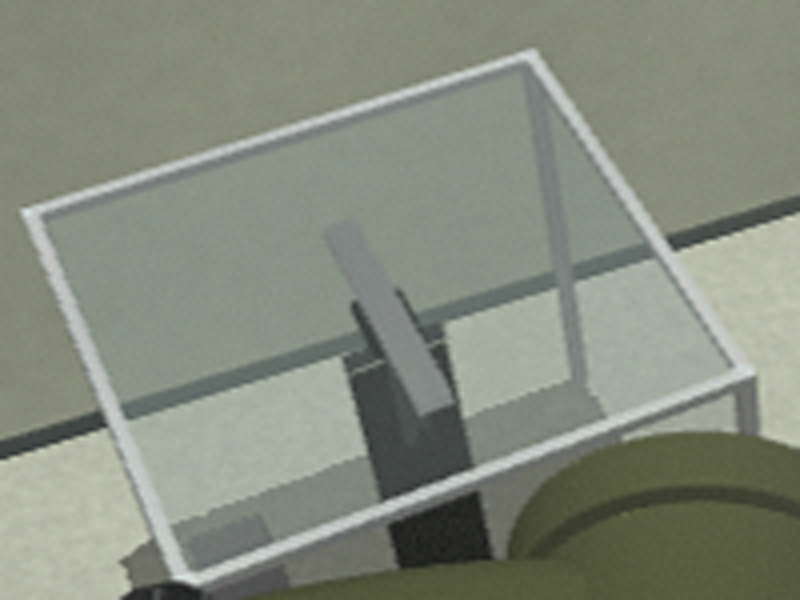

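Zoom: the rail runs (272,183)–(288,420), the carrier's back edge is at about (260–302, 272), and the flap's top edge runs (243,315)–(330,302). The scene zoom shows the flap's top edge at (347,357)–(440,325).

```bash
cat >> h.py <<'E'
yaw=np.radians(3.0); CR=R.from_euler('z',3.0,degrees=True).as_matrix(); CO=np.array([0.647,0.1025,0])
c2w=lambda X: CO+CR@np.array(X)
w2c=lambda X: CR.T@(np.array(X)-CO)
E
python3 - <<'E'
from h import *
np.set_printoptions(precision=4,suppress=True)
p=eyes.read_camera("top"); s=eyes.read_camera("scene")
f=lambda x,y:(170+x/4-.4,100+y/4-.4); g=lambda x,y:(90+x/4-.4,110+y/4-.4)
print("rail ends",[w2c(onz(p,f(*c),0.294)) for c in [(260,185),(286,182),(274,423),(302,420)]])
print("carrier back",[w2c(onz(p,f(*c),0.286)) for c in [(259,275),(302,270)]])
for z in (.274,.26): print("flap top",z,[w2c(onz(p,f(*c),z)) for c in [(243,315),(330,302)]],[w2c(onz(s,g(*c),z)) for c in [(347,357),(440,325)]])
print("scene carr back",[w2c(onz(s,g(*c),.286)) for c in [(352,295),(400,289)]], "rail",[w2c(onz(s,g(*c),.294)) for c in [(323,230),(352,220),(418,418),(455,400)]])
m=[r for r in models.cut_out(p,"clipper") if np.hypot(*(np.array(r["centre"])-[383,257]))<15][0]["pixels"]
v,u=np.nonzero(m);print(u.min(),u.max(),v.min(),v.max())
# loop pixel & blade pixel estimates, crop coords
h=lambda x,y:(150+x/2-.25,80+y/2-.25)
print("crown outer",onz(p,h(482,286),.017),"blade end mid",onz(p,h(454,399),.017),"body/loop end",onz(p,h(478,309),.034))
E
```

```text
rail ends [array([0.1102, 0.0109, 0.294 ]), array([ 0.1108, -0.0064,  0.294 ]), array([-0.0486,  0.0123,  0.294 ]), array([-0.0481, -0.0062,  0.294 ])]
carrier back [array([0.0518, 0.0168, 0.286 ]), array([ 0.0529, -0.0119,  0.286 ])]
flap top 0.274 [array([0.0282, 0.0312, 0.274 ]), array([ 0.0324, -0.0274,  0.274 ])] [array([0.0241, 0.0299, 0.274 ]), array([ 0.0236, -0.0252,  0.274 ])]
flap top 0.26 [array([0.0308, 0.0335, 0.26  ]), array([ 0.035 , -0.0256,  0.26  ])] [array([0.0384, 0.0278, 0.26  ]), array([ 0.0378, -0.0283,  0.26  ])]
scene carr back [array([0.0578, 0.0131, 0.286 ]), array([ 0.0496, -0.0127,  0.286 ])] rail [array([0.1087, 0.0116, 0.294 ]), array([ 0.1091, -0.0061,  0.294 ]), array([-0.0578,  0.0143,  0.294 ]), array([-0.0546, -0.0079,  0.294 ])]
370 395 231 280
crown outer [ 0.5659 -0.3201  0.017 ] blade end mid [ 0.3906 -0.2706  0.017 ] body/loop end [ 0.5288 -0.3107  0.034 ]
```

Request:
drive_tool(angular=[[0,0,0.1416],[0,0,0.1416],[0,0,0.1416],[0,0,0.1416],[0,0,0.1416],[0,0,0.1416],[0,0,0.1416],[0,0,0.1416],[0,0,0.1416],[0,0,0.0723],[0,0,0.0723],[0,0,0.0723],[0,0,0.0723],[0,0,0.0723],[0,0,0.0723],[0,0,0.0723],[0,0,0.0723],[0,0,0.0723],[0,0,0.0723],[0,0,0.0723]], delta_pos=[[0,0,-2],[0,0,-2],[0,0,-2],[0,0,-2],[0,0,-2],[0,0,-2],[0,0,-2],[0,0,-1],[0,0,-1],[-1.8,3.84,0],[-1.8,3.84,0],[-1.8,3.84,0],[-1.8,3.84,0],[-1.8,3.84,0],[-1.8,3.84,0],[-1.8,3.84,0],[-1.8,3.84,0],[-1.8,3.84,0],[-1.8,3.84,0],[-1.8,3.84,0]], gripper=[8.7,8.7,8.7,8.7,8.7,8.7,8.7,8.7,8.7,8.7,8.7,8.7,8.7,8.7,8.7,8.7,8.7,8.7,8.7,8.7], squeeze=25)

```text
time_s: 3.3
tool_pos: [0.5392, 0.2306, 0.3966]
tool_rot: [180.0, -0.0, 37.3]
force: [0.6, 0.4, 0.6]
grip_width: 0.0871
grasp_force: 0.0
```

Request:
drive_tool(angular=[[0,0,0.074],[0,0,0.074],[0,0,0.074],[0,0,0.074],[0,0,0.074],[0,0,0.074],[0,0,0.074],[0,0,0.074],[0,0,0.074],[0,0,0.074],[0,0,0.074],[0,0,0.074],[0,0,0.074],[0,0,0]], delta_pos=[[-1.68,3.83,0],[-1.68,3.83,0],[-1.68,3.83,0],[-1.68,3.83,0],[-1.68,3.83,0],[-1.68,3.83,0],[-1.68,3.83,0],[-1.68,3.83,0],[-1.68,3.83,0],[-1.68,3.83,0],[-1.68,3.83,0],[-1.68,3.83,0],[-1.68,3.83,0],[0,0,0]], gripper=[8.7,8.7,8.7,8.7,8.7,8.7,8.7,8.7,8.7,8.7,8.7,8.7,8.7,8.7])

```text
time_s: 4.7
tool_pos: [0.4281, -0.2868, 0.3976]
tool_rot: [180.0, -0.1, -18.4]
force: [-0.3, 0.1, 0.5]
grip_width: 0.087
grasp_force: 0.0
```

```bash
python3 - <<'E'
from h import *
np.set_printoptions(precision=4,suppress=True)
o=telemetry.get_obs(); print(o["qpos"],o["tool_pos"],o["tool_rot"])
p=eyes.read_camera("wrist"); save(p,"w1.png"); print(p["origin"],p["orientation"])
for r in models.cut_out(p,"clipper"):
    m=r["pixels"]; v,u=np.nonzero(m); W=np.array([onz(p,x,0.034) for x in zip(u,v)])[:,:2]
    c,wh,a=cv2.minAreaRect(W.astype(np.float32)*1000); print(round(r["p"],2),np.round(r["centre"]),W.mean(0),np.round(c),np.round(wh),round(a,1))
E
```

```text
[-19.7034  -1.9364  49.739   87.2847   1.5049  93.8673 -78.2732] [ 0.4281 -0.2868  0.3976] [179.9567  -0.0915 -18.3967]
[ 0.5066 -0.3127  0.5461] [ 162.6425   -0.0462 -108.3975]
0.59 [312. 145.] [ 0.4683 -0.2955] [ 477. -298.] [ 42. 177.] 71.0
0.57 [374. 285.] [ 0.2661 -0.3141] [ 268. -326.] [ 56. 181.] 15.0
0.56 [212. 237.] [ 0.3999 -0.1285] [ 382. -125.] [ 50. 176.] 79.6
```

View pics/w1.png

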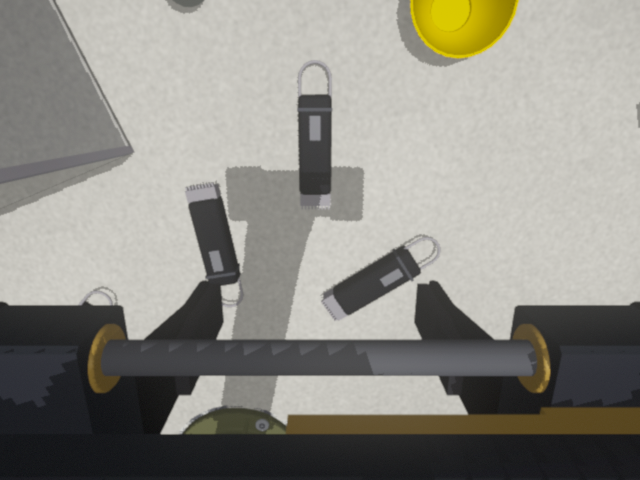

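The wrist view shows the target clipper: crown (314,61), block end (314,95), blade end (316,206). It is nearly vertical in the image, so the tool's yaw is almost right.

```bash
python3 - <<'E'
from h import *
np.set_printoptions(precision=4,suppress=True)
p=eyes.read_camera("wrist")
for n,u,z,x in [("crown",(314,61),.017,.110),("end",(314.5,95),.034,.070),("block/blade",(315.5,194),.034,-.055),("blade",(316,206.5),.015,-.075),("side",(299,120),.034,0),("side",(331,120),.034,0),("side",(299.5,180),.034,0),("side",(331.5,180),.034,0)]: print(n,onz(p,u,z),x)
A=onz(p,(314,61),.017);B=onz(p,(315.5,194),.034);d=A-B;print(np.degrees(np.arctan2(d[1],d[0])),np.linalg.norm(d[:2]))
E
```

```text
crown [ 0.5682 -0.3181  0.017 ] 0.11
end [ 0.5301 -0.3066  0.034 ] 0.07
block/blade [ 0.4139 -0.2704  0.034 ] -0.055
blade [ 0.3936 -0.2644  0.015 ] -0.075
side [ 0.5082 -0.2795  0.034 ] 0
side [ 0.4962 -0.317   0.034 ] 0
side [ 0.4376 -0.2564  0.034 ] 0
side [ 0.425  -0.2957  0.034 ] 0
-17.194497836431786 0.16149277815413887
```

Request:
drive_tool(angular=[[0,0,-0.021],[0,0,0],[0,0,0],[0,0,0],[0,0,0],[0,0,0],[0,0,0],[0,0,0],[0,0,0],[0,0,0],[0,0,0],[0,0,0],[0,0,0],[0,0,0],[0,0,0]], delta_pos=[[-0.59,-1.03,3],[0,0,4],[0,0,4],[0,0,4],[0,0,4],[0,0,4],[0,0,4],[0,0,3],[0,0,2],[0,0,1.5],[0,0,1.5],[0,0,1.5],[0,0,1],[0,0,0.4],[0,0,0]], gripper=[8.7,8.7,8.7,8.7,8.7,8.7,8.7,8.7,8.7,8.7,8.7,8.7,8.7,8.7,8.7])

```text
time_s: 6.35
tool_pos: [0.4304, -0.2685, 0.0172]
tool_rot: [180.0, 0.0, -16.4]
force: [-0.1, -0.1, -0.1]
grip_width: 0.0871
grasp_force: 0.0
```

Request:
drive_tool(angular=[[0,0,0.014],[0,0,0],[0,0,0],[0,0,0],[0,0,0],[0,0,0],[0,0,0],[0,0,0],[0,0,0]], delta_pos=[[-0.25,0.77,0],[0,0,0],[0,0,0],[0,0,0],[0,0,0],[0,0,0],[0,0,0],[0,0,0],[0,0,0]], gripper=[8.7,8.7,5,3.5,3.5,3.5,3.5,3.5,3.5], squeeze=25)

```text
time_s: 7.25
tool_pos: [0.4258, -0.2754, 0.0175]
tool_rot: [180.0, 0.0, -17.3]
force: [-1.4, -0.5, 0.8]
grip_width: 0.0425
grasp_force: 24.4
```

```bash
cat > log.py <<'E'
from h import *
import json
o=telemetry.get_obs(); r=[list(map(float,o[k])) for k in("qpos","tool_pos","tool_rot")]; r.append(float(o["time_s"]))
open('log.jsonl','a').write(json.dumps(r)+"\n"); print(np.round(r[0],2),np.round(r[1],4),np.round(r[2],2),np.round(o["force"],2),r[3])
E
python3 - <<'E'
import json
for r in [[[-65.2556,18.4378,-4.0141,83.1742,1.2973,78.5428,-3.2589],[0.2636,0.5936,0.2355],[-179.8905,.0086,156.0655],0],[[-19.7034,-1.9364,49.739,87.2847,1.5049,93.8673,-78.2732],[.4281,-.2868,.3976],[179.9567,-.0915,-18.3967],4.7]]: open('log.jsonl','a').write(json.dumps(r)+"\n")
E
python3 log.py
```

```text
[-11.86  18.69  47.13 117.39 -17.57  50.99 -62.26] [ 0.4258 -0.2754  0.0175] [179.98   0.   -17.25] [-1.42 -0.46  0.78] 7.25
```

Request:
drive_tool(angular=[[0,0,0],[0,0,0],[0,0,0],[0,0,0],[0,0,0],[0,0,0],[0,0,0],[0,0.14,0],[0,0.14,0],[0,0.14,0],[0,0.14,0],[0,0.14,0]], delta_pos=[[0,0,-1],[0,0,-2],[0,0,-4],[0,0,-4],[0,0,-4],[0,0,-4],[0,0,-4],[0,0,0],[0,0,0],[0,0,0],[0,0,0],[0,0,0]], gripper=[3.5,3.5,3.5,3.5,3.5,3.5,3.5,3.5,3.5,3.5,3.5,3.5], squeeze=35)

```text
time_s: 8.45
tool_pos: [0.4258, -0.2685, 0.2586]
tool_rot: [-178.5, -23.1, -16.8]
force: [0.2, 0.1, -1.6]
grip_width: 0.0419
grasp_force: 34.5
```

```bash
python3 log.py; cat > kin.py <<'E'
import numpy as np, json
from scipy.optimize import least_squares
from scipy.spatial.transform import Rotation as R
# x = [d1,a1(offset at elbow),L1,a2,L2,aw,L3, q-offsets/7]; signs s
def fk(q,P,s):
    d1,L1,e1,L2,e2,w,L3=P[:7]; q=np.radians(np.array(q))*s+np.append(P[7:13],P[13])
    Rz=lambda a:R.from_euler('z',a); Ry=lambda a:R.from_euler('y',a)
    T=Rz(q[0]); p=np.array([0,0,d1]); T=T*Ry(q[1])*Rz(q[2]); p=p+T.apply([e1,0,L1])
    T=T*Ry(q[3]); p=p+T.apply([e2,0,0]); T=T*Rz(q[4]); p=p+T.apply([0,0,L2]); T=T*Ry(q[5]); p=p+T.apply([w,0,0]); T=T*Rz(q[6]); p=p+T.apply([0,0,L3])
    return p,T
E
python3 - <<'E'
from kin import *
import itertools
D=[json.loads(l) for l in open('log.jsonl')]
best=None
for s in itertools.product([-1,1],repeat=3):
  s=np.array([-1,1,s[0],1,s[1],1,s[2]])
  for o7 in (0,np.pi/2,np.pi,-np.pi/2):
    def f(P):
        r=[]
        for q,p,e,_ in D:
            a,T=fk(q,P,s); Tm=R.from_euler('xyz',e,degrees=True)
            r+=list((a-p)*1000); r+=list((T.inv()*Tm).as_rotvec()*300)
        return np.array(r+list(P[7:13]*50)+list(P[[2,4,5]]*5))
    x0=np.r_[.33,.42,0,.4,0,0,.3,np.zeros(6),o7]
    z=least_squares(f,x0)
    if best is None or z.cost<best[0]: best=(z.cost,s,z.x,z.fun)
np.set_printoptions(precision=4,suppress=True)
print(best[0],best[1],best[2]);print(best[3])
np.savez('kin.npz',s=best[1],P=best[2])
E
```

```text
[ 16.3  -17.29  15.54 119.18  -3.4   55.56 -73.07] [ 0.4258 -0.2685  0.2586] [-178.51  -23.14  -16.81] [ 0.19  0.07 -1.57] 8.45
27.86188058973041 [-1  1 -1  1 -1  1 -1] [ 0.2245  0.4369  0.0135  0.5119  0.0016  0.0008  0.3073 -0.0165 -0.0019
 -0.0256 -0.0199  0.003   0.0234  1.5299]
[-0.6446  2.3853 -1.2436 -0.5897  1.5623 -0.2945 -1.8939  1.8387  0.8283
 -1.6706  0.4936 -0.4537 -2.0221 -3.2015 -1.5329 -0.327  -1.4104  0.881
  0.1213  1.9861  1.9482  1.4926 -0.1537 -0.1328 -0.8273 -0.0927 -1.2799
 -0.9971  0.1523  1.1682  0.0675  0.0082  0.0041]
```

```bash
sed -i 's/CO=np.array(\[0.647,0.1025,0\])/CO=np.array([0.647,0.105,0])/' h.py
cat >> kin.py <<'E'
Z=np.load('kin.npz') if __import__('os').path.exists('kin.npz') else None
LO=np.array([-163.93,-17.29,-79.2,3.27,-89.18,5.43,-154.24]);HI=np.array([163.93,119.83,71.16,140.29,269.18,117.66,154.24])
yc=np.radians(3.0); CO=np.array([.647,.105,0]); CR=R.from_euler('z',3,degrees=True)
def tool(tilt,yaw=0):  # tool rot: tool x = clipper x; tilt = tool z below horizontal (90=down); yaw rel. cabinet
    return CR*R.from_euler('z',yaw,degrees=True)*R.from_euler('y',-(90-tilt),degrees=True)*R.from_euler('x',180,degrees=True)
def tcp(crown,tilt,yaw=0): # crown in cabinet frame
    T=tool(tilt,yaw); return CO+CR.apply(crown)-T.apply([.148,0,0]),T
def ik(p,T,n=12,seed=0,q0=None):
    rng=np.random.default_rng(seed); S=[]
    for k in range(n):
        x=rng.uniform(LO,HI) if q0 is None else np.clip(q0+rng.normal(0,3,7)*(k>0),LO,HI)
        if q0 is None: x[4]=rng.uniform(-89,89)
        def f(q):
            a,B=fk(q,Z['P'],Z['s']); return np.r_[(a-p)*100,(B.inv()*T).as_rotvec()*30]
        z=least_squares(f,np.clip(x,LO+.1,HI-.1),bounds=(LO,HI),max_nfev=60)
        S.append((z.cost,z.x))
    S.sort(key=lambda t:t[0]); return S
E
python3 - <<'E'
from kin import *
for x,zc,yw in [(-.16,.24,0),(-.10,.24,0),(-.04,.24,0),(.012,.235,0),(.012,.2,0)]:
  for t in (30,40,50,60,75):
    p,T=tcp([x,0,zc],t,yw); S=ik(p,T,8); m=[np.round(q).astype(int).tolist() for c,q in S if c<.01]
    print(x,zc,t,np.round(p,3),"cost %.3f"%S[0][0],len(m),m[:2])
E
```

```text
-0.16 0.24 30 [0.413 0.093 0.112] cost 86.337 0 []
-0.16 0.24 40 [0.392 0.092 0.127] cost 59.203 0 []
-0.16 0.24 50 [0.374 0.091 0.145] cost 46.667 0 []
-0.16 0.24 60 [0.359 0.09  0.166] cost 43.374 0 []
-0.16 0.24 75 [0.344 0.089 0.202] cost 21.842 0 []
-0.1 0.24 30 [0.473 0.096 0.112] cost 44.875 0 []
-0.1 0.24 40 [0.452 0.095 0.127] cost 24.429 0 []
-0.1 0.24 50 [0.434 0.094 0.145] cost 14.773 0 []
-0.1 0.24 60 [0.419 0.093 0.166] cost 13.353 0 []
-0.1 0.24 75 [0.404 0.092 0.202] cost 3.164 0 []
-0.04 0.24 30 [0.533 0.099 0.112] cost 14.472 0 []
-0.04 0.24 40 [0.512 0.098 0.127] cost 5.077 0 []
-0.04 0.24 50 [0.494 0.097 0.145] cost 0.368 0 []
-0.04 0.24 60 [0.479 0.096 0.166] cost 0.280 0 []
-0.04 0.24 75 [0.464 0.095 0.202] cost 0.000 7 [[-21, -14, 4, 122, 5, 57, -106], [-48, -16, 27, 122, 14, 58, -113]]
0.012 0.235 30 [0.585 0.102 0.107] cost 1.435 0 []
0.012 0.235 40 [0.564 0.101 0.122] cost 0.269 0 []
0.012 0.235 50 [0.546 0.1   0.14 ] cost 0.000 4 [[-42, -12, 23, 135, 37, 20, -134], [0, -11, -16, 135, 15, 17, -116]]
0.012 0.235 60 [0.531 0.099 0.161] cost 0.000 6 [[25, -14, -38, 128, -7, 33, -96], [-14, -11, -2, 128, 9, 33, -109]]
0.012 0.235 75 [0.516 0.098 0.197] cost 0.000 5 [[52, -14, -60, 116, -13, 56, -90], [48, -12, -57, 116, -11, 56, -92]]
0.012 0.2 30 [0.585 0.102 0.072] cost 3.686 0 []
0.012 0.2 40 [0.564 0.101 0.087] cost 0.073 0 []
0.012 0.2 50 [0.546 0.1   0.105] cost 0.000 6 [[-66, -11, 47, 137, 54, 18, -150], [-23, -7, 5, 137, 35, 13, -134]]
0.012 0.2 60 [0.531 0.099 0.126] cost 0.000 2 [[-13, -8, -3, 130, 10, 28, -110], [-57, -11, 38, 130, 25, 30, -122]]
0.012 0.2 75 [0.516 0.098 0.162] cost 0.000 3 [[-90, -16, 68, 119, 24, 54, -119], [33, -7, -45, 119, -3, 51, -98]]
```

```bash
cat > path.py <<'E'
from kin import *
def pose(x,y,z,t,yw): # TCP world, yaw world
    return np.array([x,y,z]),R.from_euler('z',yw,degrees=True)*R.from_euler('y',-(90-t),degrees=True)*R.from_euler('x',180,degrees=True)
E
python3 - <<'E'
from path import *
for x,y,z,t,yw in [(.42,-.2,.22,80,50),(.40,-.15,.22,80,45),(.42,-.10,.22,80,45),(.445,-.03,.22,80,25),(.464,.05,.22,80,8),(.468,.095,.22,80,3),(.48,.096,.2,70,3),(.505,.098,.18,62,3),(.5385,.1,.15,55,3),(.5385,.1,.115,55,3),(.53,.1,.115,60,3)]:
    p,T=pose(x,y,z,t,yw); S=ik(p,T,10); w=p-T.apply([0,0,.307])
    c=CR.inv().apply(p+T.apply([.148,0,0])-CO)
    print((x,y,z,t,yw),"crown_c",np.round(c,3),"cost %.3f"%S[0][0],[np.round(q).astype(int).tolist() for c,q in S if c<.01][:3])
E
```

```text
(0.42, -0.2, 0.22, 80, 50) crown_c [-0.143 -0.186  0.246] cost 0.000 [[79, -9, -45, 113, -17, 74, -1], [100, -15, -62, 113, -24, 76, 4], [51, -7, -20, 113, -13, 73, -5]]
(0.4, -0.15, 0.22, 80, 45) crown_c [-0.152 -0.144  0.246] cost 0.000 [[43, -13, -16, 119, -13, 72, -14], [-17, -17, 36, 119, 2, 71, -28], [22, -13, 3, 119, -9, 71, -18]]
(0.42, -0.1, 0.22, 80, 45) crown_c [-0.129 -0.095  0.246] cost 0.000 [[17, -13, 0, 119, -9, 70, -25], [58, -17, -35, 119, -19, 72, -16], [52, -15, -30, 119, -17, 72, -18]]
(0.445, -0.03, 0.22, 80, 25) crown_c [-0.074 -0.07   0.246] cost 0.000 [[6, -14, -1, 120, -5, 66, -58], [-29, -17, 29, 120, 5, 66, -67], [37, -16, -27, 120, -14, 67, -51]]
(0.464, 0.05, 0.22, 80, 8) crown_c [-0.04  -0.033  0.246] cost 0.000 [[19, -13, -24, 118, -7, 64, -85], [38, -16, -40, 118, -13, 65, -79], [21, -14, -26, 118, -7, 64, -84]]
(0.468, 0.095, 0.22, 80, 3) crown_c [-0.034 -0.001  0.246] cost 0.000 [[1, -11, -14, 117, -1, 64, -100], [-18, -11, 3, 117, 3, 64, -103], [-69, -17, 47, 117, 17, 66, -115]]
(0.48, 0.096, 0.2, 70, 3) crown_c [-0.028 -0.     0.251] cost 0.000 [[0, -15, -14, 124, 0, 51, -101], [-39, -16, 20, 124, 13, 52, -112], [8, -16, -21, 124, -3, 51, -99]]
(0.505, 0.098, 0.18, 62, 3) crown_c [-0.011  0.     0.249] cost 0.000 [[-14, -15, -2, 129, 8, 39, -108], [2, -15, -16, 129, 1, 38, -103], [-35, -16, 16, 129, 17, 40, -115]]
(0.5385, 0.1, 0.15, 55, 3) crown_c [0.013 0.001 0.235] cost 0.000 [[-67, -17, 46, 132, 40, 31, -135], [-14, -11, -2, 132, 14, 25, -114], [2, -11, -17, 132, 7, 25, -108]]
(0.5385, 0.1, 0.115, 55, 3) crown_c [0.013 0.001 0.2  ] cost 0.000 [[-69, -13, 49, 134, 40, 25, -136], [-66, -12, 47, 134, 39, 24, -135], [34, -12, -48, 134, -7, 20, -97]]
(0.53, 0.1, 0.115, 60, 3) crown_c [0.011 0.001 0.189] cost 0.000 [[19, -9, -34, 131, 1, 26, -103], [-14, -7, -2, 131, 11, 27, -112], [-8, -7, -8, 131, 10, 27, -110]]
```

```bash
cat >> path.py <<'E'
def cur():
    from cell import telemetry
    o=telemetry.get_obs(); return np.array(o["tool_pos"]),R.from_euler('xyz',o["tool_rot"],degrees=True)
def rows(wps,first=None):
    """wps: list of (x,y,z,t,yaw,N). starts at measured pose"""
    p,T=cur(); zz=T.apply([0,0,1]); xx=T.apply([1,0,0]); a=np.array([*p,np.degrees(np.arcsin(-zz[2])),np.degrees(np.arctan2(xx[1],xx[0]))])
    if first is not None: pass
    P=[(p,T)]
    for w in wps:
        b=np.array(w[:5],float)
        for i in range(1,w[5]+1): P.append(pose(*(a+(b-a)*i/w[5])))
        a=b
    A=[];D=[]
    for (p,T),(p2,T2) in zip(P,P[1:]):
        D.append(np.round(T.inv().apply(p2-p)*100,2).tolist()); A.append(np.round((T.inv()*T2).as_rotvec(),3).tolist())
    print("angular",A);print("delta",D);print(len(A),"max",max(np.linalg.norm(d) for d in D),max(np.linalg.norm(d) for d in A))
E
python3 log.py; python3 -c "
from path import *
rows([(.42,-.2,.22,80,50,10)])"
```

```text
[ 16.3  -17.29  15.54 119.18  -3.4   55.56 -73.07] [ 0.4258 -0.2685  0.2586] [-178.51  -23.14  -16.81] [ 0.19  0.07 -1.57] 8.45
angular [[0.019, -0.024, -0.107], [0.042, -0.023, -0.109], [0.04, -0.023, -0.11], [0.037, -0.023, -0.111], [0.035, -0.023, -0.111], [0.032, -0.023, -0.112], [0.029, -0.023, -0.113], [0.027, -0.023, -0.113], [0.024, -0.023, -0.114], [0.022, -0.023, -0.115]]
delta [[-0.39, -0.63, 0.27], [-0.31, -0.66, 0.29], [-0.23, -0.68, 0.33], [-0.15, -0.69, 0.36], [-0.06, -0.68, 0.39], [0.02, -0.67, 0.41], [0.11, -0.65, 0.43], [0.19, -0.62, 0.45], [0.27, -0.58, 0.46], [0.34, -0.54, 0.46]]
10 max 0.7925906888173743 0.11932309080810806
```

Request:
drive_tool(angular=[[0.02,-0.024,-0.107],[0.042,-0.023,-0.109],[0.04,-0.023,-0.11],[0.037,-0.023,-0.111],[0.035,-0.023,-0.111],[0.032,-0.023,-0.112],[0.029,-0.023,-0.113],[0.027,-0.023,-0.113],[0.024,-0.023,-0.114],[0.022,-0.023,-0.115],[0,0,0],[0,0,0]], delta_pos=[[-0.39,-0.63,0.27],[-0.31,-0.66,0.29],[-0.23,-0.68,0.33],[-0.15,-0.69,0.36],[-0.06,-0.68,0.39],[0.02,-0.67,0.41],[0.11,-0.65,0.43],[0.19,-0.62,0.45],[0.27,-0.58,0.46],[0.34,-0.54,0.46],[0,0,0],[0,0,0]], gripper=[3.5,3.5,3.5,3.5,3.5,3.5,3.5,3.5,3.5,3.5,3.5,3.5])

```text
time_s: 9.65
tool_pos: [0.4204, -0.2011, 0.2204]
tool_rot: [-180.0, -10.0, 49.8]
force: [-0.4, 0.3, -2.6]
grip_width: 0.0419
grasp_force: 34.5
```

```bash
python3 log.py; python3 -c "
from path import *
rows([(.405,-.15,.22,80,45,5),(.42,-.10,.22,80,45,5)])"; python3 - <<'E'
from h import *
p=eyes.read_camera("scene"); save(p,"s2.png"); s=p["pixels"]
E
```

```text
[  3.81  -6.16  24.45 111.98  -7.65  71.74  -9.68] [ 0.4204 -0.2011  0.2204] [-179.96  -10.02   49.84] [-0.35  0.25 -2.58] 9.65
angular [[-0.004, -0.0, 0.017], [-0.003, -0.0, 0.017], [-0.003, -0.0, 0.017], [-0.003, -0.0, 0.017], [-0.003, -0.0, 0.017], [0.0, 0.0, 0.0], [0.0, 0.0, 0.0], [0.0, 0.0, 0.0], [0.0, 0.0, 0.0], [0.0, 0.0, 0.0]]
delta [[0.57, -0.89, 0.11], [0.56, -0.9, 0.11], [0.54, -0.91, 0.1], [0.53, -0.92, 0.1], [0.51, -0.93, 0.1], [0.91, -0.49, 0.16], [0.91, -0.49, 0.16], [0.91, -0.49, 0.16], [0.91, -0.49, 0.16], [0.91, -0.49, 0.16]]
10 max 1.0664426848171447 0.01746424919657298
```

View pics/s2.png

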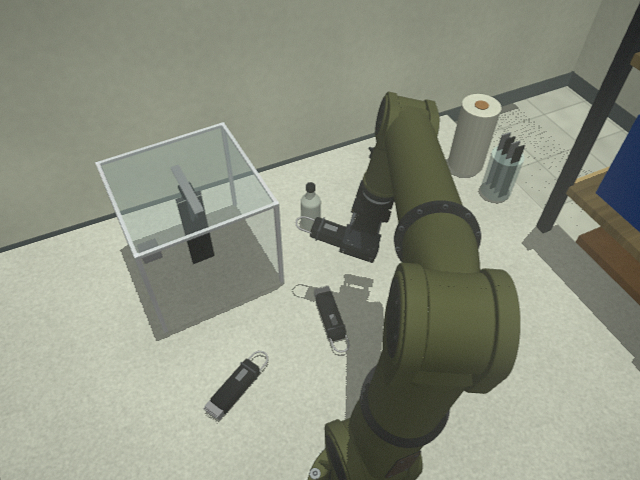

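The scene view shows the clipper held tilted with its loop at (302,223), to the right of the cabinet's front. Nothing is in the way.

Request:
drive_tool(angular=[[-0.004,0,0.017],[-0.003,0,0.017],[-0.003,0,0.017],[-0.003,0,0.017],[-0.003,0,0.017],[0,0,0],[0,0,0],[0,0,0],[0,0,0],[0,0,0],[0,0,0]], delta_pos=[[0.57,-0.89,0.11],[0.56,-0.9,0.11],[0.54,-0.91,0.1],[0.53,-0.92,0.1],[0.51,-0.93,0.1],[0.91,-0.49,0.16],[0.91,-0.49,0.16],[0.91,-0.49,0.16],[0.91,-0.49,0.16],[0.91,-0.49,0.16],[0,0,0]], gripper=[3.5,3.5,3.5,3.5,3.5,3.5,3.5,3.5,3.5,3.5,3.5])

```text
time_s: 10.8
tool_pos: [0.421, -0.0982, 0.2198]
tool_rot: [-180.0, -10.0, 45.2]
force: [0.8, -0.2, -2.4]
grip_width: 0.0421
grasp_force: 34.5
```

```bash
python3 log.py; python3 -c "
from path import *
rows([(.445,-.03,.22,80,25,8),(.464,.05,.22,80,8,6),(.468,.095,.22,80,3,5)])"
```

```text
[ 2.0000e-02 -1.2410e+01  1.4730e+01  1.1749e+02 -5.8900e+00  6.9550e+01
 -2.8430e+01] [ 0.421  -0.0982  0.2198] [-180.    -10.03   45.19] [ 0.76 -0.21 -2.37] 10.8
angular [[-0.008, -0.0, 0.043], [-0.008, -0.0, 0.043], [-0.008, -0.0, 0.043], [-0.008, -0.0, 0.043], [-0.008, -0.0, 0.043], [-0.008, -0.0, 0.043], [-0.008, -0.0, 0.043], [-0.008, -0.0, 0.043], [-0.009, -0.0, 0.049], [-0.009, -0.0, 0.049], [-0.009, -0.0, 0.049], [-0.009, -0.0, 0.049], [-0.009, -0.0, 0.049], [-0.009, 0.0, 0.049], [-0.003, -0.0, 0.017], [-0.003, -0.0, 0.017], [-0.003, -0.0, 0.017], [-0.003, -0.0, 0.017], [-0.003, -0.0, 0.017]]
delta [[0.8, -0.39, 0.14], [0.79, -0.42, 0.14], [0.77, -0.46, 0.13], [0.75, -0.49, 0.13], [0.72, -0.53, 0.13], [0.7, -0.56, 0.12], [0.68, -0.59, 0.12], [0.65, -0.62, 0.11], [0.84, -1.07, 0.15], [0.78, -1.12, 0.14], [0.73, -1.15, 0.13], [0.67, -1.19, 0.12], [0.61, -1.22, 0.11], [0.55, -1.25, 0.1], [0.2, -0.88, 0.04], [0.19, -0.88, 0.03], [0.17, -0.89, 0.03], [0.16, -0.89, 0.03], [0.14, -0.89, 0.02]]
19 max 1.3720058308913998 0.049819674828324605
```

Request:
drive_tool(angular=[[-0.008,0,0.043],[-0.008,0,0.043],[-0.008,0,0.043],[-0.008,0,0.043],[-0.008,0,0.043],[-0.008,0,0.043],[-0.008,0,0.043],[-0.008,0,0.043],[-0.009,0,0.049],[-0.009,0,0.049],[-0.009,0,0.049],[-0.009,0,0.049],[-0.009,0,0.049],[-0.009,0,0.049],[-0.003,0,0.017],[-0.003,0,0.017],[-0.003,0,0.017],[-0.003,0,0.017],[-0.003,0,0.017],[0,0,0]], delta_pos=[[0.8,-0.39,0.14],[0.79,-0.42,0.14],[0.77,-0.46,0.13],[0.75,-0.49,0.13],[0.72,-0.53,0.13],[0.7,-0.56,0.12],[0.68,-0.59,0.12],[0.65,-0.62,0.11],[0.84,-1.07,0.15],[0.78,-1.12,0.14],[0.73,-1.15,0.13],[0.67,-1.19,0.12],[0.61,-1.22,0.11],[0.55,-1.25,0.1],[0.2,-0.88,0.04],[0.19,-0.88,0.03],[0.17,-0.89,0.03],[0.16,-0.89,0.03],[0.14,-0.89,0.02],[0,0,0]], gripper=[3.5,3.5,3.5,3.5,3.5,3.5,3.5,3.5,3.5,3.5,3.5,3.5,3.5,3.5,3.5,3.5,3.5,3.5,3.5,3.5])

```text
time_s: 12.8
tool_pos: [0.4678, 0.0944, 0.2194]
tool_rot: [179.7, -10.1, 3.1]
force: [-0.4, 0.2, -2.5]
grip_width: 0.0422
grasp_force: 34.5
```

```bash
python3 log.py; python3 - <<'E'
from path import *
rows([(.48,.096,.2,70,3,6),(.505,.098,.175,62,3,8),(.515,.0985,.158,57,3,5)])
from h import *
np.set_printoptions(precision=4,suppress=True)
p,T=cur(); pc=p+T.apply([.148,0,0]); print("crown pred cab",w2c(pc))
for n in("scene","top"):
    c=eyes.read_camera(n); save(c,n+"3.png"); print(n,"pred px",proj(c,pc),"tcp",proj(c,p))
a=eyes.read_camera
s=cv2.imread('pics/scene3.png')[120:280,80:320]; t=cv2.imread('pics/top3.png')[100:250,160:320]
im=np.zeros((600,800,3),np.uint8); im[:266,:400]=cv2.resize(s,(400,266)) 
s2=cv2.resize(s,(480,320),interpolation=cv2.INTER_CUBIC); t2=cv2.resize(t,(320,300),interpolation=cv2.INTER_CUBIC)
im[:]=0; im[:320,:480]=s2; im[:300,480:]=t2
cv2.imwrite('pics/m3.png',im[:320])
E
```

```text
[  -4.52   -9.31  -10.79  115.34    0.73   63.96 -102.53] [0.4678 0.0944 0.2194] [179.75 -10.14   3.07] [-0.36  0.2  -2.54] 12.8
angular [[0.004, 0.029, 0.0], [-0.0, 0.029, 0.0], [-0.0, 0.029, 0.0], [-0.0, 0.029, 0.0], [-0.0, 0.029, 0.0], [-0.0, 0.029, 0.0], [-0.0, 0.017, 0.0], [0.0, 0.017, -0.0], [0.0, 0.017, 0.0], [0.0, 0.017, 0.0], [0.0, 0.017, -0.0], [0.0, 0.017, 0.0], [-0.0, 0.017, 0.0], [0.0, 0.017, 0.0], [-0.0, 0.017, -0.0], [-0.0, 0.017, 0.0], [0.0, 0.017, 0.0], [-0.0, 0.017, 0.0], [0.0, 0.017, 0.0]]
delta [[0.14, -0.02, 0.35], [0.13, -0.02, 0.36], [0.12, -0.02, 0.36], [0.11, -0.02, 0.36], [0.1, -0.02, 0.37], [0.09, -0.02, 0.37], [0.19, -0.01, 0.4], [0.18, -0.01, 0.4], [0.17, -0.01, 0.41], [0.17, -0.01, 0.41], [0.16, -0.01, 0.41], [0.15, -0.01, 0.42], [0.14, -0.01, 0.42], [0.14, -0.01, 0.42], [0.02, 0.0, 0.39], [0.01, 0.0, 0.39], [0.0, 0.0, 0.39], [-0.0, 0.0, 0.39], [-0.01, 0.0, 0.39]]
19 max 0.4460941604639092 0.029274562336608894
crown pred cab [-0.0338 -0.001   0.2454]
scene pred px [199.3111 219.7577] tcp [225.325  272.6596]
top pred px [244.6402 201.8004] tcp [249.7611 255.5196]
```

View pics/m3.png

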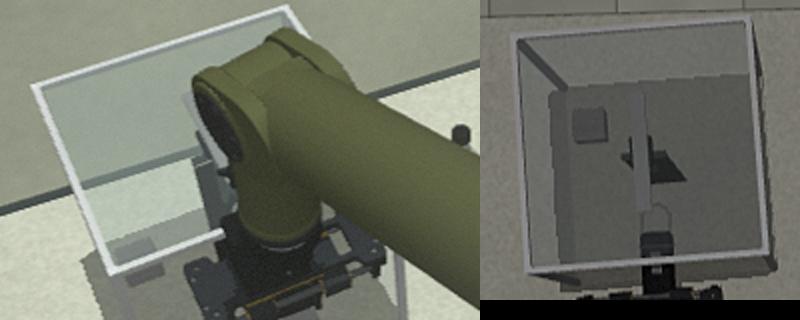

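The loop shows under the front end of the rail (montage (660,208)), perhaps a little right of the rail's line. I'll zoom in with the predicted outline.

```bash
python3 - <<'E'
from path import *
from h import *
c=eyes.read_camera("top"); p,T=cur()
im=c["pixels"][:,:,::-1].copy(); u0,v0,k=215,165,9
z=cv2.resize(im[v0:v0+66,u0:u0+70],None,fx=k,fy=k,interpolation=cv2.INTER_CUBIC); z=cv2.convertScaleAbs(z,alpha=2,beta=-30)
def dr(X,col):
    a=np.array([(np.array(proj(c,x))+.5-[u0,v0])*k for x in X]).astype(int); cv2.polylines(z,[a],False,col,1)
th=np.linspace(-np.pi/2,np.pi/2,20)
L=[(.110,-.019,0)]+[(.129+.019*np.cos(a),.019*np.sin(a),0) for a in th]+[(.110,.019,0)]
dr([p+T.apply(l) for l in L],(0,0,255))
dr([c2w(x) for x in[(-.05,-.01,.294),(-.05,.01,.294),(.11,.01,.294),(.11,-.01,.294),(-.05,-.01,.294)]],(0,255,0))
dr([c2w(x) for x in[(-.12,-.1,.3),(-.12,.1,.3)]],(255,255,0))
cv2.imwrite('pics/m4.png',z)
E
```

```text
(no output)
```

View pics/m4.png

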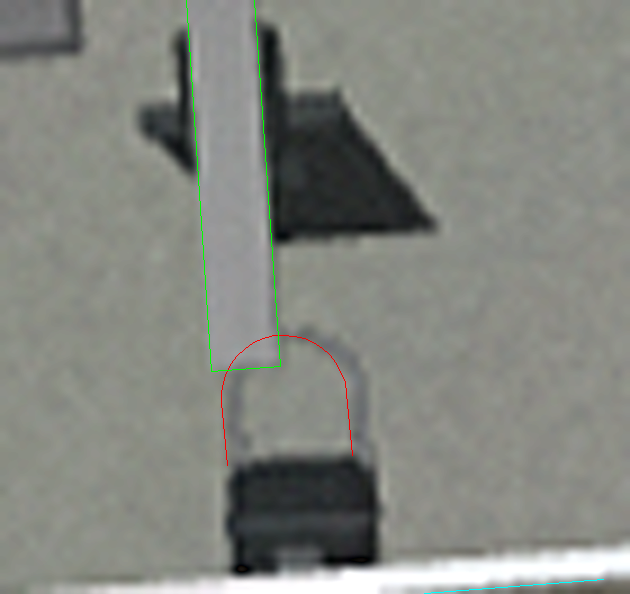

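Request:
drive_tool(angular=[[0.004,0.029,0],[0,0.029,0],[0,0.029,0],[0,0.029,0],[0,0.029,0],[0,0.029,0],[0,0.017,0],[0,0.017,0],[0,0.017,0],[0,0.017,0],[0,0.017,0],[0,0.017,0],[0,0.017,0],[0,0.017,0],[0,0.017,0],[0,0.017,0],[0,0.017,0],[0,0.017,0],[0,0.017,0],[0,0,0]], delta_pos=[[0.14,-0.07,0.35],[0.13,-0.07,0.36],[0.12,-0.07,0.36],[0.11,-0.07,0.36],[0.1,-0.07,0.37],[0.09,-0.07,0.37],[0.19,-0.01,0.4],[0.18,-0.01,0.4],[0.17,-0.01,0.41],[0.17,-0.01,0.41],[0.16,-0.01,0.41],[0.15,-0.01,0.42],[0.14,-0.01,0.42],[0.14,-0.01,0.42],[0.02,0,0.39],[0.01,0,0.39],[0,0,0.39],[0,0,0.39],[0,0,0.39],[0,0,0]], gripper=[3.5,3.5,3.5,3.5,3.5,3.5,3.5,3.5,3.5,3.5,3.5,3.5,3.5,3.5,3.5,3.5,3.5,3.5,3.5,3.5])

```text
time_s: 14.95
tool_pos: [0.5139, 0.1003, 0.1572]
tool_rot: [179.9, -32.7, 3.0]
force: [-1.2, -0.1, -2.4]
grip_width: 0.0418
grasp_force: 34.5
```

```bash
python3 log.py; cat > view.py <<'E'
import sys
from path import *
from h import *
np.set_printoptions(precision=4,suppress=True)
c=eyes.read_camera("top"); p,T=cur(); print("crown pred",w2c(p+T.apply([.148,0,0])),"tcp",w2c(p))
im=c["pixels"][:,:,::-1].copy(); u0,v0,k=215,165,9
z=cv2.resize(im[v0:v0+66,u0:u0+70],None,fx=k,fy=k,interpolation=cv2.INTER_CUBIC); z=cv2.convertScaleAbs(z,alpha=2,beta=-30)
def dr(X,col):
    a=np.array([(np.array(proj(c,x))+.5-[u0,v0])*k for x in X]).astype(int); cv2.polylines(z,[a],False,col,1)
th=np.linspace(-np.pi/2,np.pi/2,20)
L=[(.110,-.019,0)]+[(.129+.019*np.cos(a),.019*np.sin(a),0) for a in th]+[(.110,.019,0)]
dr([p+T.apply(l) for l in L],(0,0,255))
dr([c2w(x) for x in[(-.05,-.01,.294),(-.05,.01,.294),(.11,.01,.294),(.11,-.01,.294),(-.05,-.01,.294)]],(0,255,0))
cv2.imwrite('pics/'+sys.argv[1],z)
E
python3 view.py m5.png
python3 -c "
from path import *
rows([(.5215,.102,.158,55,3,5),(.5435,.103,.158,55,3,15)])"
```

```text
[  -2.49  -14.1   -15.81  132.61    9.74   29.72 -113.04] [0.5139 0.1003 0.1572] [179.9  -32.73   3.02] [-1.2  -0.12 -2.45] 14.95
crown pred [-0.0084  0.0024  0.2378] tcp [-0.1328  0.0024  0.1578]
angular [[0.001, 0.008, 0.0], [-0.0, 0.008, 0.0], [-0.0, 0.008, 0.0], [-0.0, 0.008, 0.0], [-0.0, 0.008, 0.0], [0.0, 0.0, 0.0], [0.0, 0.0, 0.0], [0.0, 0.0, 0.0], [0.0, 0.0, 0.0], [0.0, 0.0, 0.0], [0.0, 0.0, 0.0], [0.0, 0.0, 0.0], [0.0, 0.0, 0.0], [0.0, 0.0, 0.0], [0.0, 0.0, 0.0], [0.0, 0.0, 0.0], [0.0, 0.0, 0.0], [0.0, 0.0, 0.0], [0.0, 0.0, 0.0], [0.0, 0.0, 0.0]]
delta [[0.13, -0.02, 0.08], [0.13, -0.02, 0.08], [0.13, -0.02, 0.08], [0.12, -0.02, 0.08], [0.12, -0.02, 0.08], [0.12, 0.0, 0.08], [0.12, 0.0, 0.08], [0.12, 0.0, 0.08], [0.12, 0.0, 0.08], [0.12, 0.0, 0.08], [0.12, 0.0, 0.08], [0.12, 0.0, 0.08], [0.12, 0.0, 0.08], [0.12, 0.0, 0.08], [0.12, 0.0, 0.08], [0.12, 0.0, 0.08], [0.12, 0.0, 0.08], [0.12, 0.0, 0.08], [0.12, 0.0, 0.08], [0.12, 0.0, 0.08]]
20 max 0.15394804318340652 0.00806225774829855
```

Request:
drive_tool(angular=[[0,0,0],[0,0,0],[0,0,0],[0,0,0],[0,0,0],[0,0,0],[0,0,0],[0,0,0],[0,0,0],[0,0,0]], delta_pos=[[0.126,0,0.082],[0.126,0,0.082],[0.126,0,0.082],[0.126,0,0.082],[0.126,0,0.082],[0.126,0,0.082],[0.126,0,0.082],[0.126,0,0.082],[0.126,0,0.082],[0.126,0,0.082]], gripper=[3.5,3.5,3.5,3.5,3.5,3.5,3.5,3.5,3.5,3.5])

```text
time_s: 16.0
tool_pos: [0.5298, 0.1014, 0.1583]
tool_rot: [179.9, -32.8, 3.0]
force: [0.8, -0.4, -2.3]
grip_width: 0.042
grasp_force: 34.5
```

```bash
python3 log.py; python3 view.py m5.png
```

```text
[  -2.07  -11.91  -15.79  130.87   10.55   29.27 -113.23] [0.5298 0.1014 0.1583] [179.94 -32.8    3.  ] [ 0.79 -0.36 -2.31] 16.0
crown pred [0.0074 0.0026 0.2386] tcp [-0.117   0.0026  0.1584]
```

View pics/m5.png

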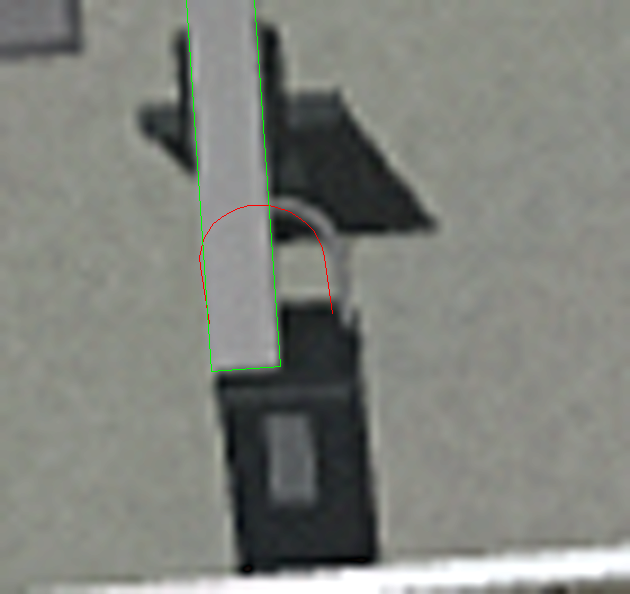

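The crown sits at (295,200), on the midline to within 2 mm once the visual offset is allowed for, with the carrier and strap still ahead. Next I'll feel forward.

Request:
drive_tool(angular=[[0,0,0],[0,0,0],[0,0,0]], delta_pos=[[0.084,0,0.054],[0.084,0,0.054],[0.084,0,0.054]], gripper=[3.5,3.5,3.5])

```text
time_s: 16.35
tool_pos: [0.5327, 0.1016, 0.1583]
tool_rot: [179.9, -32.8, 3.0]
force: [0.4, 0.2, -2.5]
grip_width: 0.0418
grasp_force: 34.5
```

Request:
drive_tool(angular=[[0,0,0],[0,0,0]], delta_pos=[[0.084,0,0.054],[0.084,0,0.054]], gripper=[3.5,3.5])

```text
time_s: 16.55
tool_pos: [0.5347, 0.1017, 0.1583]
tool_rot: [179.9, -32.8, 3.0]
force: [-0.1, -0.1, -2.0]
grip_width: 0.042
grasp_force: 34.5
```

Request:
drive_tool(angular=[[0,0,0],[0,0,0]], delta_pos=[[0.084,0,0.054],[0.084,0,0.054]], gripper=[3.5,3.5])

```text
time_s: 16.75
tool_pos: [0.5367, 0.1018, 0.1583]
tool_rot: [179.9, -32.8, 3.0]
force: [0.2, 1.4, -1.6]
grip_width: 0.042
grasp_force: 34.5
```

Request:
drive_tool(angular=[[0,0,0]], delta_pos=[[0.084,0,0.054]], gripper=[3.5])

```text
time_s: 16.85
tool_pos: [0.5378, 0.1018, 0.1584]
tool_rot: [179.9, -32.8, 3.0]
force: [-0.1, -0.0, -3.3]
grip_width: 0.0423
grasp_force: 34.5
```

Request:
drive_tool(angular=[[0,0,0]], delta_pos=[[0.084,0,0.054]], gripper=[3.5])

```text
time_s: 16.95
tool_pos: [0.5387, 0.1019, 0.1583]
tool_rot: [179.9, -32.8, 3.0]
force: [0.7, -0.2, -2.4]
grip_width: 0.0419
grasp_force: 34.5
```

Request:
drive_tool(angular=[[0,0,0]], delta_pos=[[0.084,0,0.054]], gripper=[3.5])

```text
time_s: 17.05
tool_pos: [0.5396, 0.1019, 0.1583]
tool_rot: [179.9, -32.8, 3.0]
force: [-0.5, -0.9, -3.1]
grip_width: 0.042
grasp_force: 34.5
```

Request:
drive_tool(angular=[[0,0,0]], delta_pos=[[0.084,0,0.054]], gripper=[3.5])

```text
time_s: 17.15
tool_pos: [0.5401, 0.1019, 0.1577]
tool_rot: [179.9, -32.7, 3.0]
force: [-3.1, 0.4, -2.6]
grip_width: 0.042
grasp_force: 34.5
```

Request:
drive_tool(angular=[[0,0,0]], delta_pos=[[0.084,0,0.054]], gripper=[3.5])

```text
time_s: 17.25
tool_pos: [0.5406, 0.1018, 0.1572]
tool_rot: [179.9, -32.6, 3.0]
force: [-4.8, 0.3, -3.9]
grip_width: 0.0427
grasp_force: 34.5
```

Contact: the strap is felt at TCP x ≈ 0.5397. I'll back off to mid-gap, 4 mm before contact.

Request:
drive_tool(angular=[[0,0,0],[0,0,0],[0,0,0],[0,0,0]], delta_pos=[[-0.168,0,-0.108],[-0.168,0,-0.108],[-0.168,0,-0.108],[0,0,0]], gripper=[3.5,3.5,3.5,3.5])

```text
time_s: 17.65
tool_pos: [0.5357, 0.1017, 0.1587]
tool_rot: [179.9, -32.8, 3.0]
force: [0.8, 0.1, -1.5]
grip_width: 0.0423
grasp_force: 34.5
```

Request:
drive_tool(angular=[[0,0,0],[0,0,0],[0,0,0],[0,0,0],[0,0,0],[0,0,0],[0,0,0]], delta_pos=[[-0.109,0,0.168],[-0.109,0,0.168],[-0.109,0,0.168],[-0.109,0,0.168],[-0.109,0,0.168],[-0.109,0,0.168],[-0.109,0,0.168]], gripper=[3.5,3.5,3.5,3.5,3.5,3.5,3.5])

```text
time_s: 18.35
tool_pos: [0.5356, 0.1017, 0.1441]
tool_rot: [179.9, -32.8, 3.0]
force: [0.3, -0.1, -2.0]
grip_width: 0.0423
grasp_force: 34.5
```

Request:
drive_tool(angular=[[0,0,0],[0,0,0],[0,0,0]], delta_pos=[[-0.082,0,0.126],[-0.082,0,0.126],[-0.082,0,0.126]], gripper=[3.5,3.5,3.5])

```text
time_s: 18.65
tool_pos: [0.5356, 0.1017, 0.1397]
tool_rot: [179.9, -32.8, 3.0]
force: [0.8, 0.2, -2.7]
grip_width: 0.042
grasp_force: 34.5
```

Request:
drive_tool(angular=[[0,0,0],[0,0,0],[0,0,0]], delta_pos=[[-0.082,0,0.126],[-0.082,0,0.126],[-0.082,0,0.126]], gripper=[3.5,3.5,3.5])

```text
time_s: 18.95
tool_pos: [0.5356, 0.1017, 0.1352]
tool_rot: [179.9, -32.8, 3.0]
force: [0.0, -0.5, -2.3]
grip_width: 0.042
grasp_force: 34.5
```

Request:
drive_tool(angular=[[0,0,0],[0,0,0],[0,0,0],[0,0,0]], delta_pos=[[-0.082,0,0.126],[-0.082,0,0.126],[-0.082,0,0.126],[-0.082,0,0.126]], gripper=[3.5,3.5,3.5,3.5])

```text
time_s: 19.35
tool_pos: [0.5355, 0.1017, 0.1292]
tool_rot: [179.9, -32.8, 3.0]
force: [0.5, 0.9, -2.0]
grip_width: 0.0425
grasp_force: 34.5
```

Request:
drive_tool(angular=[[0,0,0],[0,0,0],[0,0,0]], delta_pos=[[-0.082,0,0.126],[-0.082,0,0.126],[-0.082,0,0.126]], gripper=[3.5,3.5,3.5])

```text
time_s: 19.65
tool_pos: [0.5355, 0.1017, 0.1246]
tool_rot: [179.9, -32.8, 3.0]
force: [0.7, 0.1, -1.5]
grip_width: 0.0423
grasp_force: 34.5
```

Request:
drive_tool(angular=[[0,0,0],[0,0,0]], delta_pos=[[-0.055,0,0.084],[-0.055,0,0.084]], gripper=[3.5,3.5])

```text
time_s: 19.85
tool_pos: [0.5355, 0.1017, 0.1227]
tool_rot: [179.9, -32.8, 3.0]
force: [-0.4, 0.6, -2.3]
grip_width: 0.0423
grasp_force: 34.5
```

Crown now predicted at z ≈ 0.203; continuing by millimetres.

Request:
drive_tool(angular=[[0,0,0],[0,0,0]], delta_pos=[[-0.055,0,0.084],[-0.055,0,0.084]], gripper=[3.5,3.5])

```text
time_s: 20.05
tool_pos: [0.5356, 0.1017, 0.1208]
tool_rot: [179.9, -32.8, 3.0]
force: [0.6, -0.9, -1.3]
grip_width: 0.0423
grasp_force: 34.5
```

Request:
drive_tool(angular=[[0,0,0]], delta_pos=[[-0.055,0,0.084]], gripper=[3.5])

```text
time_s: 20.15
tool_pos: [0.5359, 0.1018, 0.1202]
tool_rot: [180.0, -32.9, 3.0]
force: [1.1, -0.7, -0.8]
grip_width: 0.0423
grasp_force: 34.5
```

Request:
drive_tool(angular=[[0,0,0]], delta_pos=[[-0.055,0,0.084]], gripper=[3.5])

```text
time_s: 20.25
tool_pos: [0.5362, 0.1019, 0.1195]
tool_rot: [180.0, -32.9, 3.0]
force: [0.9, -0.6, -0.1]
grip_width: 0.0418
grasp_force: 34.5
```

Request:
drive_tool(angular=[[0,0,0]], delta_pos=[[-0.055,0,0.084]], gripper=[3.5])

```text
time_s: 20.35
tool_pos: [0.5365, 0.1019, 0.1188]
tool_rot: [180.0, -33.0, 3.0]
force: [1.5, -0.1, 0.8]
grip_width: 0.0421
grasp_force: 34.6
```

```bash
python3 - <<'E'
from path import *
from cell import telemetry,eyes
o=telemetry.get_obs(); print(o["force"],o["wrist_torque"],o["qpos"])
for i in range(3):
    eyes.read_camera("top"); o=telemetry.get_obs(); print(o["force"],o["wrist_torque"])
p,T=cur(); K=p+T.apply([.148,0,0]); print("crown",K)
q=np.array(o["qpos"]); u=CR.apply([1,0,0])
for a,t in [(57,57),(50,54),(43,52),(36,50),(30,48),(24,47),(18,46),(12,44)]:
    P=K-.148*(np.sin(np.radians(a))*u+np.cos(np.radians(a))*np.array([0,0,1]))
    Q,TT=pose(*P,t,3); S=ik(Q,TT,4,q0=q); q=S[0][1]; print(a,t,np.round(P,3),"%.4f"%S[0][0],np.round(q).astype(int))
E
```

```text
[ 1.53177112 -0.11405758  0.80065679] [-0.12325456  0.17073597 -0.12445718] [  -0.43253817   -7.45084849  -17.77677891  132.55451286   15.81959058
   23.45679664 -118.52416598]
[ 1.88631687 -0.53461278  0.64302585] [-0.1199421   0.305163   -0.07968034]
[ 1.23983414 -0.84713235  0.97092045] [-0.12874024  0.27099979 -0.00590601]
[ 2.18285254 -0.47058468  0.98743582] [-0.1066148   0.1899723  -0.03079068]
crown [0.66042777 0.10843907 0.19915232]
57 57 [0.536 0.102 0.119] 0.0000 [   1   -8  -17  132   10   23 -111]
50 54 [0.547 0.103 0.104] 0.0000 [ -15   -6   -2  134   21   18 -121]
43 52 [0.56  0.103 0.091] 0.0000 [  -8   -3   -8  134   27   13 -128]
36 50 [0.574 0.104 0.079] 0.0000 [  -8    0   -9  134   41    9 -141]
30 48 [0.587 0.105 0.071] 0.0008 [ -59    3   44  134   53    5 -154]
24 47 [0.6   0.105 0.064] 0.2922 [ -40    5   24  132   53    5 -154]
18 46 [0.615 0.106 0.058] 0.9756 [ -31    7   16  130   54    5 -154]
12 44 [0.63  0.107 0.054] 2.9065 [ -29    9   14  128   54    5 -154]
```

Request:
drive_tool(angular=[[0,0,0],[0,0,0],[0,0,0],[0,0,0]], delta_pos=[[0.11,0,-0.168],[0.11,0,-0.168],[0.11,0,-0.168],[0,0,0]], gripper=[3.5,3.5,3.5,3.5])

```text
time_s: 20.9
tool_pos: [0.5349, 0.1015, 0.1233]
tool_rot: [179.9, -32.7, 3.0]
force: [-0.1, -0.5, -2.1]
grip_width: 0.0421
grasp_force: 34.5
```

```bash
python3 - <<'E'
from path import *
from h import *
F=[];M=[]
for i in range(4):
    c=eyes.read_camera("scene") ; o=telemetry.get_obs(); F.append(o["force"]);M.append(o["wrist_torque"])
print(np.mean(F,0),np.mean(M,0),o["tool_pos"],o["tool_rot"])
save(c,"sc6.png")
a=cv2.resize(c["pixels"][120:300,80:300,::-1],(792,648))[:600]; 
w=eyes.read_camera("wrist"); save(w,"w6.png")
p,T=cur(); K=p+T.apply([.148,0,0]);print("crown px wrist",proj(w,K))
im=np.hstack([cv2.resize(c["pixels"][130:290,80:290,::-1],(400,305)),cv2.resize(w["pixels"][:,:,::-1],(400,300)).copy() if 0 else cv2.copyMakeBorder(cv2.resize(w["pixels"][:,:,::-1],(400,300)),0,5,0,0,0)])
cv2.imwrite('pics/m6.png',im)
u=CR.apply([1,0,0]); q0=np.array(o["qpos"]); K[2]=.2
for a in (40,30,22,15):
  for t in (48,52,56,60):
    P=K-.148*(np.sin(np.radians(a))*u+np.cos(np.radians(a))*np.array([0,0,1]))
    S=ik(*pose(*P,t,3),6,q0=q0); e=np.radians(t); pc=CR.inv().apply(P-CO); gap=(-.12-pc[0])*np.sin(e)+(.294-pc[2])*np.cos(e)-.0375
    print(a,t,np.round(P,3),"%.3f"%S[0][0],np.round(S[0][1]).astype(int),"roofgap %.3f"%gap)
E
```

```text
[-0.07618811 -0.11015973 -2.00661534] [-0.09899542  1.08156554 -0.00420272] [0.53513112 0.10153114 0.12327919] [179.92889688 -32.74222326   2.99855683]
crown px wrist [ 318.38799302 -112.69938509]Traceback (most recent call last):
  File "<stdin>", line 13, in <module>
AttributeError: 'numpy.ndarray' object has no attribute 'apply'
```

View pics/m6.png

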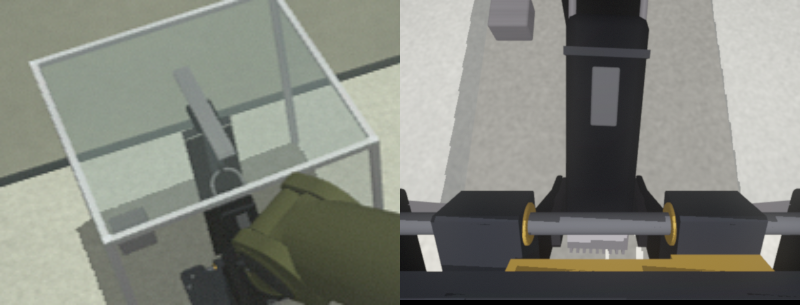

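The scene view shows the loop at (225,180) threaded around the strap. The change in moment matches a force acting at the crown, so it is resting on the hook.

```bash
python3 - <<'E'
from path import *
from cell import telemetry
o=telemetry.get_obs(); p,T=cur(); K=p+T.apply([.148,0,0])
u=CR.apply([1,0,0]); q0=np.array(o["qpos"]); K[2]=.2; print(K)
for a in (45,38,30,22,15):
  for t in (46,50,54,58):
    P=K-.148*(np.sin(np.radians(a))*u+np.cos(np.radians(a))*np.array([0,0,1]))
    S=ik(*pose(*P,t,3),6,q0=q0); e=np.radians(t); pc=CR.inv().apply(P-CO); gap=(-.12-pc[0])*np.sin(e)+(.294-pc[2])*np.cos(e)-.0375
    print(a,t,np.round(P,3),"%.3f"%S[0][0],np.round(S[0][1]).astype(int),"roofgap %.3f"%gap)
E
```

```text
[0.65949981 0.10809468 0.2       ]
45 46 [0.555 0.103 0.095] 0.000 [  12   -6  -29  138   52    6 -154] roofgap 0.080
45 50 [0.555 0.103 0.095] 0.000 [   4   -5  -21  136   29   11 -130] roofgap 0.069
45 54 [0.555 0.103 0.095] 0.000 [ -26   -4   10  133   24   17 -124] roofgap 0.057
45 58 [0.555 0.103 0.095] 0.000 [  -3   -3  -13  130   13   21 -114] roofgap 0.044
38 46 [0.569 0.103 0.083] 0.090 [  43   -3  -59  136   52    5 -154] roofgap 0.079
38 50 [0.569 0.103 0.083] 0.000 [  -3   -1  -13  134   39   10 -139] roofgap 0.066
38 54 [0.569 0.103 0.083] 0.000 [   9   -1  -25  132   22   14 -123] roofgap 0.053
38 58 [0.569 0.103 0.083] 0.000 [   1    0  -17  129   16   20 -115] roofgap 0.039
30 46 [0.586 0.104 0.072] 0.435 [ -75    3   59  134   53    5 -154] roofgap 0.075
30 50 [0.586 0.104 0.072] 0.000 [  30    3  -46  132   52   10 -151] roofgap 0.060
30 54 [0.586 0.104 0.072] 0.000 [   1    3  -17  130   28   13 -127] roofgap 0.046
30 58 [0.586 0.104 0.072] 0.000 [   0    4  -15  127   18   18 -117] roofgap 0.030
22 46 [0.604 0.105 0.063] 0.802 [ -39    5   24  131   53    5 -154] roofgap 0.068
22 50 [0.604 0.105 0.063] 0.000 [   0    6  -16  130   53    8 -152] roofgap 0.052
22 54 [0.604 0.105 0.063] 0.000 [  26    8  -43  128   42   14 -139] roofgap 0.036
22 58 [0.604 0.105 0.063] 0.000 [   2    7  -17  125   21   18 -120] roofgap 0.020
15 46 [0.621 0.106 0.057] 0.037 [-77  18  65 130 -89   5 -20] roofgap 0.059
15 50 [0.621 0.106 0.057] 0.000 [ -16    8    1  128   47    7 -147] roofgap 0.043
15 54 [0.621 0.106 0.057] 0.000 [   7    9  -23  126   37   13 -135] roofgap 0.025
15 58 [0.621 0.106 0.057] 0.000 [ -12    9   -2  123   16   17 -115] roofgap 0.008
```

```bash
cat > arc.py <<'E'
from path import *
K=np.array([.6595,.1081,.202]); u=CR.apply([1,0,0])
def A(a,t,n): 
    e=np.radians(a); P=K-.148*(np.sin(e)*u+np.cos(e)*np.array([0,0,1])); return (*P,t,3,n)
E
python3 -c "
from arc import *
print(A(20,53,1))
rows([A(53,53,6),A(50,53,4),A(47,53,4),A(44,53,4)])"
```

```text
(np.float64(0.6089503903423112), np.float64(0.10545080721421596), np.float64(0.06292549212368556), 53, 3, 1)
angular [[0.001, 0.012, 0.0], [-0.0, 0.012, 0.0], [-0.0, 0.012, 0.0], [-0.0, 0.012, 0.0], [-0.0, 0.012, 0.0], [-0.0, 0.012, 0.0], [0.0, 0.0, 0.0], [0.0, 0.0, 0.0], [0.0, 0.0, 0.0], [0.0, 0.0, 0.0], [0.0, 0.0, 0.0], [0.0, 0.0, 0.0], [0.0, 0.0, 0.0], [0.0, 0.0, 0.0], [0.0, 0.0, 0.0], [0.0, 0.0, 0.0], [0.0, 0.0, 0.0], [0.0, 0.0, 0.0]]
delta [[-0.01, -0.0, 0.2], [-0.01, -0.0, 0.2], [-0.01, -0.0, 0.2], [-0.01, -0.0, 0.2], [-0.02, -0.0, 0.2], [-0.02, -0.0, 0.2], [0.01, -0.0, 0.19], [0.01, 0.0, 0.19], [0.01, 0.0, 0.19], [0.01, -0.0, 0.19], [0.02, 0.0, 0.19], [0.02, 0.0, 0.19], [0.02, -0.0, 0.19], [0.02, 0.0, 0.19], [0.03, 0.0, 0.19], [0.03, 0.0, 0.19], [0.03, 0.0, 0.19], [0.03, 0.0, 0.19]]
18 max 0.2009975124224178 0.012041594578792296
```

Request:
drive_tool(angular=[[0,0.012,0],[0,0.012,0],[0,0.012,0],[0,0.012,0],[0,0.012,0],[0,0.012,0]], delta_pos=[[-0.01,0,0.2],[-0.01,0,0.2],[-0.01,0,0.2],[-0.01,0,0.2],[-0.02,0,0.2],[-0.02,0,0.2]], gripper=[3.5,3.5,3.5,3.5,3.5,3.5], squeeze=7)

```text
time_s: 21.75
tool_pos: [0.542, 0.1022, 0.1136]
tool_rot: [180.0, -37.0, 3.0]
force: [0.4, -0.8, -0.9]
grip_width: 0.042
grasp_force: 7.0
```

Request:
drive_tool(angular=[[0,0,0],[0,0,0],[0,0,0],[0,0,0]], delta_pos=[[0.01,0,0.19],[0.01,0,0.19],[0.01,0,0.19],[0.01,0,0.19]], gripper=[3.5,3.5,3.5,3.5])

```text
time_s: 22.15
tool_pos: [0.5467, 0.1022, 0.1075]
tool_rot: [179.9, -36.9, 3.0]
force: [0.1, -1.6, -1.0]
grip_width: 0.0419
grasp_force: 7.0
```

Request:
drive_tool(angular=[[0,0,0],[0,0,0],[0,0,0],[0,0,0]], delta_pos=[[0.02,0,0.19],[0.02,0,0.19],[0.02,0,0.19],[0.02,0,0.19]], gripper=[3.5,3.5,3.5,3.5])

```text
time_s: 22.55
tool_pos: [0.5518, 0.1025, 0.1019]
tool_rot: [179.9, -36.9, 3.0]
force: [0.6, -0.4, -1.7]
grip_width: 0.0419
grasp_force: 7.0
```

Forces stay small and the clipper is pivoting in the pads as planned. Continuing the arc.

```bash
python3 -c "
from arc import *
rows([A(44,53,4),A(40,53,5),A(36,53,5),A(32,53,5)])"
```

```text
angular [[0.001, 0.0, 0.0], [-0.0, 0.0, 0.0], [-0.0, 0.0, 0.0], [-0.0, 0.0, 0.0], [0.0, 0.0, 0.0], [0.0, 0.0, 0.0], [0.0, 0.0, 0.0], [0.0, 0.0, 0.0], [0.0, 0.0, 0.0], [0.0, 0.0, 0.0], [0.0, 0.0, 0.0], [0.0, 0.0, 0.0], [0.0, 0.0, 0.0], [0.0, 0.0, 0.0], [0.0, 0.0, 0.0], [0.0, 0.0, 0.0], [0.0, 0.0, 0.0], [0.0, 0.0, 0.0], [0.0, 0.0, 0.0]]
delta [[0.0, 0.0, 0.2], [0.0, 0.0, 0.2], [0.0, 0.0, 0.2], [0.0, 0.0, 0.2], [0.04, -0.0, 0.2], [0.04, 0.0, 0.2], [0.04, -0.0, 0.2], [0.04, 0.0, 0.2], [0.04, -0.0, 0.2], [0.05, 0.0, 0.2], [0.05, 0.0, 0.2], [0.05, -0.0, 0.2], [0.05, 0.0, 0.2], [0.05, 0.0, 0.2], [0.07, 0.0, 0.2], [0.07, 0.0, 0.2], [0.07, -0.0, 0.2], [0.07, 0.0, 0.2], [0.07, 0.0, 0.2]]
19 max 0.21189620100417092 0.001
```

Request:
drive_tool(angular=[[0,0,0],[0,0,0],[0,0,0],[0,0,0],[0,0,0]], delta_pos=[[0.02,0,0.2],[0.02,0,0.2],[0.02,0,0.2],[0.02,0,0.2],[0.04,0,0.2]], gripper=[3.5,3.5,3.5,3.5,3.5])

```text
time_s: 23.05
tool_pos: [0.5589, 0.1029, 0.0947]
tool_rot: [179.9, -36.9, 3.0]
force: [-0.8, -0.3, -1.5]
grip_width: 0.0419
grasp_force: 7.0
```

Request:
drive_tool(angular=[[0,0,0],[0,0,0],[0,0,0],[0,0,0],[0,0,0]], delta_pos=[[0.04,0,0.2],[0.04,0,0.2],[0.04,0,0.2],[0.04,0,0.2],[0.05,0,0.2]], gripper=[3.5,3.5,3.5,3.5,3.5])

```text
time_s: 23.55
tool_pos: [0.5666, 0.1033, 0.088]
tool_rot: [179.9, -36.9, 3.0]
force: [-0.0, -0.7, -0.2]
grip_width: 0.0413
grasp_force: 7.0
```

Request:
drive_tool(angular=[[0,0,0],[0,0,0],[0,0,0],[0,0,0],[0,0,0]], delta_pos=[[0.05,0,0.2],[0.05,0,0.2],[0.05,0,0.2],[0.05,0,0.2],[0.06,0,0.2]], gripper=[3.5,3.5,3.5,3.5,3.5])

```text
time_s: 24.05
tool_pos: [0.5748, 0.1037, 0.0816]
tool_rot: [179.9, -36.9, 3.0]
force: [1.5, -0.5, 0.4]
grip_width: 0.0419
grasp_force: 7.0
```

```bash
python3 - <<'E'
from arc import *
from h import *
rows([A(34,53,3),A(30,53,5),A(26,53,5),A(22,53,5)])
o=telemetry.get_obs(); print(o["qpos"],o["force"],o["wrist_torque"])
w=eyes.read_camera("wrist"); c=eyes.read_camera("scene"); t=eyes.read_camera("top")
b=lambda im,W,H: cv2.resize(im[:,:,::-1],(W,H),interpolation=cv2.INTER_CUBIC)
cv2.imwrite('pics/m7.png',np.hstack([b(c["pixels"][130:290,80:290],400,300),b(w["pixels"],400,300)]))
E
```

```text
angular [[0.001, 0.0, -0.0], [0.0, 0.0, -0.0], [0.0, 0.0, -0.0], [0.0, 0.0, 0.0], [0.0, 0.0, 0.0], [0.0, 0.0, 0.0], [0.0, 0.0, 0.0], [0.0, 0.0, 0.0], [0.0, 0.0, 0.0], [0.0, 0.0, 0.0], [0.0, 0.0, 0.0], [0.0, 0.0, 0.0], [0.0, 0.0, 0.0], [0.0, 0.0, 0.0], [0.0, 0.0, 0.0], [0.0, 0.0, 0.0], [0.0, 0.0, 0.0], [0.0, 0.0, 0.0]]
delta [[0.01, 0.0, 0.1], [0.01, 0.0, 0.1], [0.01, 0.0, 0.1], [0.07, 0.0, 0.19], [0.07, -0.0, 0.19], [0.07, 0.0, 0.19], [0.07, -0.0, 0.19], [0.07, 0.0, 0.19], [0.09, -0.0, 0.19], [0.09, 0.0, 0.19], [0.09, -0.0, 0.19], [0.09, 0.0, 0.19], [0.09, -0.0, 0.19], [0.1, 0.0, 0.18], [0.1, 0.0, 0.18], [0.1, 0.0, 0.18], [0.1, 0.0, 0.18], [0.1, 0.0, 0.18]]
18 max 0.2102379604162864 0.001
[   5.3563845     0.76880197  -23.70766135  132.65125418   41.96655989
   14.22535607 -143.27236115] [ 1.50962184 -0.51590575  0.39341922] [-0.11434711  0.64891771 -0.07306124]
```

View pics/m7.png

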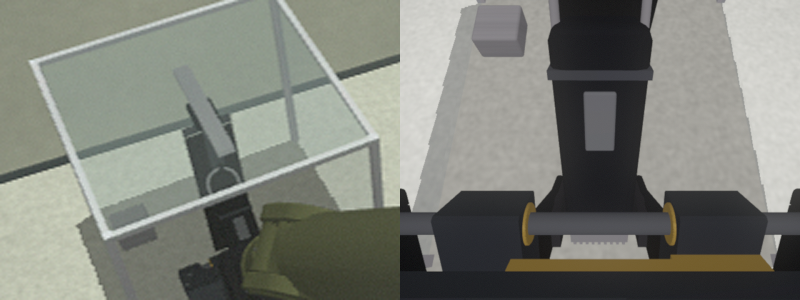

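The wrist view shows the clipper pivoting in the pads, its loop end rising towards the camera. The scene view shows the loop still on the hook at (222,182), and forces are small.

```bash
python3 - <<'E'
from arc import *
import arc
arc.K=K+np.array([0,0,.0015])
rows([A(34,54,4),A(30,55,6),A(26,56,6),A(22,56,6)])
E
```

```text
angular [[0.001, -0.004, -0.0], [0.0, -0.004, -0.0], [0.0, -0.004, -0.0], [0.0, -0.004, -0.0], [0.0, -0.003, 0.0], [0.0, -0.003, 0.0], [-0.0, -0.003, 0.0], [0.0, -0.003, 0.0], [0.0, -0.003, -0.0], [0.0, -0.003, 0.0], [0.0, -0.003, -0.0], [-0.0, -0.003, 0.0], [-0.0, -0.003, -0.0], [0.0, -0.003, -0.0], [0.0, -0.003, 0.0], [0.0, -0.003, -0.0], [0.0, 0.0, 0.0], [0.0, 0.0, 0.0], [0.0, 0.0, 0.0], [0.0, 0.0, 0.0], [0.0, 0.0, 0.0], [0.0, 0.0, 0.0]]
delta [[0.03, 0.0, 0.05], [0.03, 0.0, 0.05], [0.03, 0.0, 0.05], [0.03, 0.0, 0.05], [0.06, 0.0, 0.16], [0.06, 0.0, 0.16], [0.07, -0.0, 0.16], [0.07, 0.0, 0.16], [0.07, 0.0, 0.16], [0.07, 0.0, 0.16], [0.08, 0.0, 0.15], [0.08, -0.0, 0.15], [0.08, -0.0, 0.15], [0.08, 0.0, 0.15], [0.08, 0.0, 0.15], [0.08, -0.0, 0.15], [0.09, -0.0, 0.15], [0.09, -0.0, 0.15], [0.09, 0.0, 0.15], [0.09, 0.0, 0.15], [0.09, -0.0, 0.15], [0.09, -0.0, 0.15]]
22 max 0.17492855684535902 0.00412310562561766
```

Request:
drive_tool(angular=[[0,-0.004,0],[0,-0.004,0],[0,-0.004,0],[0,-0.004,0],[0,-0.003,0],[0,-0.003,0],[0,-0.003,0],[0,-0.003,0]], delta_pos=[[0.03,0,0.05],[0.03,0,0.05],[0.03,0,0.05],[0.03,0,0.05],[0.06,0,0.16],[0.06,0,0.16],[0.07,0,0.16],[0.07,0,0.16]], gripper=[3.5,3.5,3.5,3.5,3.5,3.5,3.5,3.5])

```text
time_s: 25.0
tool_pos: [0.5825, 0.104, 0.0768]
tool_rot: [179.9, -35.3, 3.0]
force: [-0.0, -0.8, -1.2]
grip_width: 0.0419
grasp_force: 7.0
```

Request:
drive_tool(angular=[[0,-0.003,0],[0,-0.003,0],[0,-0.003,0],[0,-0.003,0],[0,-0.003,0]], delta_pos=[[0.07,0,0.16],[0.07,0,0.16],[0.08,0,0.15],[0.08,0,0.15],[0.08,0,0.15]], gripper=[3.5,3.5,3.5,3.5,3.5])

```text
time_s: 25.5
tool_pos: [0.59, 0.1044, 0.0727]
tool_rot: [179.9, -34.4, 3.0]
force: [-1.1, -0.3, -0.9]
grip_width: 0.0423
grasp_force: 7.0
```

Request:
drive_tool(angular=[[0,-0.003,0],[0,-0.003,0],[0,-0.003,0],[0,0,0]], delta_pos=[[0.08,0,0.15],[0.08,0,0.15],[0.08,0,0.15],[0.09,0,0.15]], gripper=[3.5,3.5,3.5,3.5])

```text
time_s: 25.9
tool_pos: [0.5963, 0.1048, 0.0697]
tool_rot: [179.9, -33.9, 3.0]
force: [-0.1, -0.1, -1.6]
grip_width: 0.0421
grasp_force: 7.0
```

Request:
drive_tool(angular=[[0,0,0],[0,0,0],[0,0,0]], delta_pos=[[0.09,0,0.15],[0.09,0,0.15],[0.09,0,0.15]], gripper=[3.5,3.5,3.5])

```text
time_s: 26.2
tool_pos: [0.601, 0.105, 0.0676]
tool_rot: [179.9, -34.0, 3.0]
force: [-1.4, 0.2, 0.0]
grip_width: 0.0417
grasp_force: 7.0
```

Request:
drive_tool(angular=[[0,0,0],[0,0,0],[0,0,0]], delta_pos=[[0.1,0,0.15],[0.1,0,0.15],[0.1,0,0.15]], gripper=[3.5,3.5,3.5])

```text
time_s: 26.5
tool_pos: [0.606, 0.1053, 0.0655]
tool_rot: [179.9, -34.0, 3.0]
force: [0.5, -0.2, -0.3]
grip_width: 0.042
grasp_force: 7.0
```

Request:
drive_tool(angular=[[0,0,0],[0,0,0]], delta_pos=[[0.11,0,0.14],[0.11,0,0.14]], gripper=[3.5,3.5])

```text
time_s: 26.7
tool_pos: [0.6093, 0.1055, 0.0643]
tool_rot: [179.9, -33.9, 3.0]
force: [-0.3, -0.0, -0.6]
grip_width: 0.0421
grasp_force: 7.0
```

```bash
python3 - <<'E'
from arc import *
from h import *
o=telemetry.get_obs(); print(o["qpos"],o["force"],o["wrist_torque"],w2c(o["tool_pos"]))
w=eyes.read_camera("wrist"); c=eyes.read_camera("scene"); t=eyes.read_camera("top")
b=lambda im,W,H: cv2.resize(im[:,:,::-1],(W,H),interpolation=cv2.INTER_CUBIC)
cv2.imwrite('pics/m8.png',np.hstack([b(c["pixels"][130:290,80:290],400,300),b(w["pixels"],400,300)]))
E
```

```text
[   5.33937928    7.51536118  -22.75701647  126.80569798   39.38843311
   16.49459771 -138.49405352] [-0.29421342 -0.04651799 -0.60527592] [-0.11724753  0.82970518 -0.08498567] [-0.0375858   0.00243192  0.06434403]
```

View pics/m8.png

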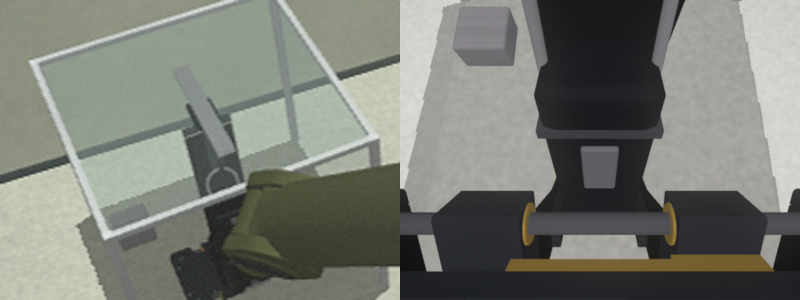

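The clipper stands about 20° from plumb with the loop on the hook (scene (222,182)), and the tin is untouched. I'll release it gently.

Request:
drive_tool(angular=[[0,0,0],[0,0,0],[0,0,0],[0,0,0],[0,0,0],[0,0,0],[0,0,0],[0,0,0],[0,0,0],[0,0,0]], delta_pos=[[0,0,0],[0,0,0],[0,0,0],[0,0,0],[0,0,0],[0,0,0],[0,0,0],[0,0,0],[0,0,0],[0,0,0]], gripper=[4.2,4.2,4.25,4.3,4.4,5,6,7,8,8.2], squeeze=3)

```text
time_s: 27.85
tool_pos: [0.6092, 0.1054, 0.0643]
tool_rot: [179.9, -33.9, 3.0]
force: [-0.2, -0.5, 0.6]
grip_width: 0.0743
grasp_force: 0.0
```

```bash
cat > chk.py <<'E'
from path import *
from h import *
np.set_printoptions(precision=4,suppress=True)
o=telemetry.get_obs(); print(o["time_s"],o["force"],o["wrist_torque"],o["grip_width"])
for n in("top","scene","wrist"):
    c=eyes.read_camera(n)
    for r in models.cut_out(c,"clipper")[:6]: print(n,np.round(r["centre"]),round(r["p"],2),int(r["pixels"].sum()))
    K=c2w([.012,0,.2]); print("  exp crown px",proj(c,K),"block mid plumb",proj(c,c2w([.012,0,.092])))
E
python3 chk.py
```

```text
27.85 [-0.1848 -0.4823  0.5994] [-0.0495  0.7883  0.0298] 0.07432465706156957
top [388. 322.] 0.87 600
top [330. 277.] 0.68 603
top [225. 315.] 0.51 192
  exp crown px [245.6453 187.7507] block mid plumb [251.0743 193.3314]
scene [332. 315.] 0.95 1097
scene [440. 316.] 0.94 373
scene [233. 390.] 0.63 1470
scene [200. 243.] 0.55 194
  exp crown px [195.0456 220.0075] block mid plumb [201.9831 248.7612]
wrist [325.  99.] 0.81 38858
  exp crown px [ 338.4349 -171.16  ] block mid plumb [324.7937 181.588 ]
```

Request:
drive_tool(angular=[[0,0,0],[0,0,0],[0,0,0],[0,0,0],[0,0,0],[0,0,0],[0,0,0],[0,0,0],[0,0,0],[0,0,0],[0,0,0],[0,0,0],[0,0,0],[0,0,0],[0,0,0]], delta_pos=[[0,0,0],[0,0,0],[-0.25,0,-0.17],[-0.33,0,-0.22],[-0.41,0,-0.28],[-0.41,0,-0.28],[-0.41,0,-0.28],[-0.5,0,-0.34],[-0.6,0,-0.4],[-0.75,0,-0.5],[-0.75,0,-0.5],[-0.75,0,-0.5],[-0.75,0,-0.5],[-0.75,0,-0.5],[-0.75,0,-0.5]], gripper=[8.6,8.6,8.6,8.6,8.6,8.6,8.6,8.6,8.6,8.6,8.6,8.6,8.6,8.6,8.6])

```text
time_s: 29.65
tool_pos: [0.5193, 0.1008, 0.0642]
tool_rot: [179.9, -33.9, 3.0]
force: [0.4, 0.3, -0.4]
grip_width: 0.086
grasp_force: 0.0
```

```bash
python3 log.py; python3 chk.py
```

```text
[   5.2    -3.7   -24.81  137.67   31.71   15.19 -135.52] [0.5193 0.1008 0.0642] [179.94 -33.95   3.01] [ 0.38  0.32 -0.4 ] 29.65
29.65 [ 0.3813  0.3241 -0.3958] [-0.1136  0.7766 -0.0043] 0.08603649272609314
top [394. 320.] 0.88 772
top [329. 278.] 0.66 601
top [219. 317.] 0.39 22
  exp crown px [245.6453 187.7507] block mid plumb [251.0743 193.3314]
scene [335. 331.] 0.9 276
scene [202. 253.] 0.78 590
scene [234. 390.] 0.6 1341
  exp crown px [195.0456 220.0075] block mid plumb [201.9831 248.7612]
wrist [323.  52.] 0.88 9536
  exp crown px [ 332.2439 -482.2084] block mid plumb [324.1153  -0.2461]
```

Request:
drive_tool(angular=[[0,0,0],[0,0,0],[0,0,0],[0,0,0],[0,0,0],[0,0,0],[0,0,0],[0,0,0],[0,0,0],[0,0,0],[0,0,0],[0,0,0],[0,0,0],[0,0,0],[0,0,0],[0,0,0],[0,0,0],[0,0,0],[0,0,0],[0,0,0]], delta_pos=[[-0.4,0,-0.3],[0,0,0],[0,0,0],[0,0,0],[0,0,0],[0,0,0],[0,0,0],[0,0,0],[0,0,0],[0,0,0],[0,0,0],[0,0,0],[0,0,0],[0,0,0],[0,0,0],[0,0,0],[0,0,0],[0,0,0],[0,0,0],[0,0,0]], gripper=[8.6,8.6,8.6,8.6,8.6,8.6,8.6,8.6,8.6,8.6,8.6,8.6,8.6,8.6,8.6,8.6,8.6,8.6,8.6,8.6])

```text
time_s: 31.95
tool_pos: [0.5151, 0.1006, 0.0645]
tool_rot: [179.9, -33.9, 3.0]
force: [-0.2, -0.4, -0.4]
grip_width: 0.0862
grasp_force: 0.0
```

Request:
drive_tool(angular=[[0,0,0],[0,0,0],[0,0,0],[0,0,0],[0,0,0],[0,0,0],[0,0,0],[0,0,0],[0,0,0],[0,0,0],[0,0,0],[0,0,0],[0,0,0],[0,0,0],[0,0,0],[0,0,0],[0,0,0],[0,0,0],[0,0,0],[0,0,0]], delta_pos=[[0,0,0],[0,0,0],[0,0,0],[0,0,0],[0,0,0],[0,0,0],[0,0,0],[0,0,0],[0,0,0],[0,0,0],[0,0,0],[0,0,0],[0,0,0],[0,0,0],[0,0,0],[0,0,0],[0,0,0],[0,0,0],[0,0,0],[0,0,0]], gripper=[8.6,8.6,8.6,8.6,8.6,8.6,8.6,8.6,8.6,8.6,8.6,8.6,8.6,8.6,8.6,8.6,8.6,8.6,8.6,8.6])

```text
time_s: 33.95
tool_pos: [0.5151, 0.1006, 0.0645]
tool_rot: [179.9, -33.9, 3.0]
force: [-0.8, -0.5, -0.7]
grip_width: 0.0862
grasp_force: 0.0
```

```bash
python3 - <<'E'
from path import *
from h import *
f=[eyes.read_camera("wrist")["pixels"].astype(float) for i in range(10)]
for a,b in((0,1),(0,3),(0,6),(0,9)): 
    d=cv2.GaussianBlur(np.abs(f[a]-f[b]).max(2),(5,5),0); print(round(d[:170].max(),1),(d[:170]>15).sum())
c=eyes.read_camera("scene")
for r in models.cut_out(c,"clipper")[:4]:
    v,u=np.nonzero(r["pixels"]); print(np.round(r["centre"]),round(r["p"],2),u.min(),u.max(),v.min(),v.max())
ax=[proj(c,c2w([.012,0,z])) for z in(.2,.162,.037,.017)]; print(np.round(ax))
w=eyes.read_camera("wrist")
for r in models.cut_out(w,"clipper")[:2]:
    v,u=np.nonzero(r["pixels"]); print("wrist",np.round(r["centre"]),u.min(),u.max(),v.min(),v.max())
print([np.round(proj(w,c2w([-.005,0,z]))) for z in(.162,.037,.017)])
E
```

```text
3.3 0
3.3 0
3.7 0
3.3 0
[235. 388.] 0.92 204 268 357 419
[333. 331.] 0.77 325 349 324 347
[205. 249.] 0.76 192 215 234 270
[[195. 220.]
 [198. 231.]
 [205. 262.]
 [206. 267.]]
wrist [323.  48.] 276 373 0 107
[array([ 328., -184.]), array([323.,  97.]), array([322., 117.])]
```

```bash
python3 -c "
from cell import env
print(env.sign_off())"
```

```text
the job is handed in; nothing more can be done
None
```

The clipper hangs still and near plumb by its loop on the hook and the gripper is clear of it; the job is handed in (verdict not shown), the hook contacts I felt stayed under about 5 N, and I viewed 13 pictures against the limit of 10.

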